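Roll a capped glass tube up onto the heat mat to its line and chock it

TASK

Roll the big capped glass tube away from the robot, up over the near edge of the dark heat mat and on to the mat's white cross line, with your fingertips on top of the tube: it has to lie along the line, not be lifted, pushed from behind or pressed with more than 25 N, since the glass would crack. Then take the blue-painted wooden chock, set it on the mat on the robot's side of the tube with its thin nose towards the tube, and slide it up gently until it just touches the middle of the tube, leaving it there with the tube still on the line. Leave everything else on the bench where it is.

Things in the scene. Friction and masses are not known exactly. Their poses are not given: they have to be found in the camera images.
- tube_center (a point): Centre, on the axis and half-way along, of the greenish glass tube: closed by flat orange caps flush with the glass, so in effect a solid cylinder 75 mm across (radius 37.5), 150 mm long, about 0.34 kg, lying on the bench on the robot's side of the mat. The point is 37.5 mm above the bench at the start, 41.5 mm when on the mat. y is the tube's axis; x and z turn as it rolls.
- tube: The same tube and origin. Slight rolling resistance: it stays where left on the level, but rolls back if let go half-way up the mat's edge. Rolled from the top it advances half as far as the fingertips, so its trip of 130 to 155 mm takes several strokes. Tips grip the glass (friction about 0.5 or more) but both are hard: a mm or two too deep passes 25 N, a hair too high has no grip.
- mark (a point): Middle of the white line (4 mm wide, 274 mm long) across the heat mat, on the mat's top face, over which the tube's axis must come to lie. x points away from the robot (rolling direction), y along the line, z up.
- mat: Dark grey heat mat, 260 mm (its x) by 280 mm (its y), 4 mm thick, fixed to the bench. Origin at the centre of its underside; x points away from the robot. The line lies at x = -0.020. Its near edge, at x = -0.130, is a sharp 4 mm step that the tube must climb: the tube touches it when its axis is still 17 mm short of the edge.
- chock_heel (a point): Grip point of the blue wooden chock (70 mm long along x, 40 mm wide along y, 0.05 kg), which lies left or right of the mat: grip it across its width here, 12 mm from its back face, 13 mm above its underside, 58 mm behind the nose. The heel is 26 mm high and flat on top for 21 mm; then the top slopes down at 26 degrees to a nose 2 mm thick. x points from heel to nose, z up.
- chock_nose (a point): Middle of the lower edge of the chock's thin nose. When the chock, flat on the mat, touches the tube, this point is about 13 mm on the robot's side of straight below the tube's axis. The tube rolls away from it at a light push.
- chock: The same chock; origin at the centre of its underside, x towards the nose.
- stopper: Bystander: upright round wooden stopper, 34 mm across, 78 mm tall, on the side of the mat where the chock is not. Origin under its centre.
- paddle: Bystander: graphite paddle with a wooden handle, lying, about 245 mm long, far right.
- beads: Bystander: small jar of beads with a white lid, 62 mm across, 66 mm tall, far left.
- tweezers: Bystander: steel tweezers, 190 mm long, lying, left near.
- pliers: Bystander: pliers with red grips, 165 mm long, lying, right near.
- tray: Bystander: open steel tray 150 by 200 by 30 mm with coloured glass rods, left beyond the mat.
Things that resemble listed ones, but are neither listed nor needed, are in the scene too. What is meant by the chock is not pink, and is the larger of those in its own colour. What is shaped like the tube but pink is not meant.

How it is judged:
On the way, in this order (a step that is already met when the one before it is completed fails the run):
1. the tube has been rolled up onto the mat and lies on the white line, let go and still (x of tube_center in the frame of mark between -0.01 and 0.01 m and y of tube_center in the frame of mark between -0.05 and 0.05 m and angle between the y axis of mat and the y axis of tube_center, either way round below 0.12 rad and height (world z) of tube_center between 0.038 and 0.046 m and linear speed of tube below 0.01 m/s and contact force between each of the fingers, chock and tube below 0.1 N), for 0.2 s.
2. the chock, on the mat, touches the tube (contact force between chock and tube above 0.03 N and horizontal distance between chock_nose and tube_center below 0.03 m and x of chock_heel in the frame of mark below -0.03 m).
At the end, for the whole second after the job is handed in: Tube on the mat, axis within 10 mm of the white line and parallel to it within 0.12 rad, its middle within 50 mm of the line's middle; chock flat on the mat on the robot's side, square within 0.25 rad, nose within 25 mm of the tube's centre seen from above; both released and still (x of tube_center in the frame of mark between -0.01 and 0.01 m and y of tube_center in the frame of mark between -0.05 and 0.05 m and angle between the y axis of mat and the y axis of tube_center, either way round below 0.12 rad and height (world z) of tube_center between 0.038 and 0.046 m and linear speed of each of tube, chock below 0.01 m/s and horizontal distance between chock_nose and tube_center below 0.025 m and angle between the x axis of chock and the x axis of mat, either way round below 0.25 rad and x of chock_heel in the frame of mark below -0.03 m and angle between chock's own z axis and vertical below 0.08 rad and z of chock_heel in the frame of mark between 0.01 and 0.018 m and contact force between the fingers and chock below 0.1 N and contact force between the fingers and tube below 0.1 N); the robot touches nothing.
It fails at once if the fingers press on the glass with more than 25 N (contact force between the fingers and tube above 25 N).
It fails at once if the tube is pushed or gripped by its side instead of rolled from its top ((contact force between the fingers and tube above 0.5 N and height (world z) of the grasp point below 0.075 m) or (contact force between chock and tube above 0.5 N and height (world z) of tube_center below 0.038 m)).
It fails at once if the tube is lifted or hops (height (world z) of tube_center above 0.052 m).
It fails at once if the chock is driven against the tube with more than 12 N (contact force between chock and tube above 12 N).
It fails at once if something else on the bench is moved (distance of any of stopper, paddle, beads, tweezers, pliers, tray from where it was at the start of the episode above 0.03 m).
It also fails if it takes over 72 s, if anything falls off the work surface, if the arm or the gripper's body presses on something with over 40 N, if the wrist force passes 120 N, or if a joint passes its speed limit or range.

ROBOT

A 7-joint arm with a two-finger parallel gripper is mounted at the origin on the work surface. World frame = base frame: x ahead of the robot, y to its left, z up, the work surface at z = 0. Lengths are in m, angles in rad, forces in N, time in s.
With the tool pointing down it reaches from about 0.425 to 0.925 m from the base axis. Payload 6.8 kg.
Tool frame: the origin (TCP) lies on the front face of the gripper's body, between the roots of the fingers; the fingertips stand 73 mm ahead of it and the grasp point (between the pads) lies 54 mm ahead of it; z points along the fingers, y is the line along which they close (so a half turn about z gives the same grasp; the last joint's range is limited). The gripper opens to 85 mm and grips with 20 to 120 N. Pads are 22 mm wide; open, the fingers measure 114 mm over their backs; the gripper's body (76 mm by 85 mm) begins 54 mm behind the grasp point. The pads swing forward as they close: fully open they stand 13 mm farther back than shut.
Start: joints at [-1.303, 0.477, 0.022, 1.555, -0.011, 1.109, -0.083], TCP at [0.248, 0.628, 0.304] pointing down, gripper open.
Joint ranges: [-2.96, 2.96], [-0.34, 2.1], [-1.41, 1.46], [0.24, 2.44], [-1.37, 4.51], [0.17, 1.92], [-2.96, 2.96]. Speed limits (rad/s): [2.39, 2.39, 3.14, 3.14, 3.14, 3.14, 3.14].

INTERFACE

Orientations are given as a unit quaternion [w, x, y, z].
In Python, from station import bot, optics gives the robot as it stands.
- The arm moves only by the tool drive_tool, never from a script. Its argument "deltas" is a list of rows, each an object with "gripper": the closure in counts, from 0 (fully open) to 255 (shut); "offset": the shift along the tool's x, y, z in units of 1000 mm (1.0 is 1000 mm), a list of three; "angular": the turn, a rotation vector about the tool's x, y, z in units of 45 degrees (1.0 is 45 degrees), a list of three. In form: [{"gripper": gripper, "offset": [dx, dy, dz], "angular": [rx, ry, rz]}, ...]. A call has 1 to 5 rows; each row is the pose to reach, as a shift and turn from the pose commanded when the call began, along the tool's axes at that moment; what a row does not reach only later rows make up. A row lasts 1/10 s, in which the tool goes at most 50 mm and 8.59 degrees, less where a joint would pass 70% of its speed; a pose out of reach is approached as far as the arm can. A call with a number of a shift or a turn outside -1 to 1 is refused whole. A call with a gripper value outside its range is refused whole. The fingers move at their own pace and stop on an object; "grip_force" is the grip in N (left out, the last holds). Time passes only in rows, so rows that repeat a pose let the fingers close. It gives the time, the measured TCP pose, the force, the opening and the grip force at its end, in the units of the state.
- bot.get_obs(): the state, without advancing time (a new reading comes with each control period).
- optics.read_camera(name): name is "scene" or "top" or "wrist"; returns the picture (384x512x3 uint8, blue, green, red); there is no depth.
- optics.camera_model(name): a dict with "fx", "fy", "cx", "cy" (pixels), "dist" ([k1, k2, p1, p2, k3] as OpenCV has them; the pictures are not rectified), "cam_to_world" (4x4, takes a point from camera to world coordinates). Camera axes: x right, y up, looking along -z (the intrinsics and any distortion apply to the point x, -y, -z); pixel columns grow to the right and rows downward; lengths in m; the calibration is good to about 2 mm. A picture is of the moment at which its call begins: read the wrist's pose just before it. camera_model takes no time and is no camera call; for the wrist camera it gives the pose at the moment of the call.
- bot.hand_in(): hands the job in; it is judged then, once.
The state is a dict: "t": time; "q": joint angles; "joint_vel": joint speeds; "joint_torque": joint torques, N m; "eef_pos": TCP position; "tool_rot": TCP orientation; "contact_force": force on the tool from outside, world axes, zero at the start; "torque": the same for the moment, N m; "gripper_width": opening from 0.0 (shut) to 1.0 (fully open); "grasp_force": force on a finger pad.
Only numpy, scipy, OpenCV 4.12 (cv2) and the standard library are available. Lean on these libraries where they do the work, as an engineer would, in place of code of your own. Each camera call takes 0.05 s, during which the arm holds its last target. There are 200 camera calls.

## Working session

There is one attempt and no reset: what is moved stays moved. The work goes in short steps, Python scripts to look and compute and a tool call to move; the robot and the scene stay as the last step left them, time stands still between calls to the robot, and variables do not carry over. Pictures are saved under pics/ and viewed, at most 10 in all, crops included, and the job is handed in when it is done.

Besides the shell and the picture viewer there is one more tool, called after "Request:" in YAML: its name, and indented under it one key for each argument. drive_tool: Moves the arm, as the interface text tells. Its arguments: {"type":"object","properties":{"deltas":{"type":"array"},"grip_force":{"type":"number"}},"required":["deltas"]}

```bash
mkdir -p pics; ls
cat > h.py <<'E'
import numpy as np, cv2
from station import bot, optics
from scipy.spatial.transform import Rotation as R
def ray(m,uv):
    K=np.array([[m['fx'],0,m['cx']],[0,m['fy'],m['cy']],[0,0,1.]])
    p=cv2.undistortPoints(np.array(uv,float).reshape(-1,1,2),K,np.array(m['dist'],float)).reshape(-1,2)
    T=np.array(m['cam_to_world']); d=np.c_[p[:,0],-p[:,1],-np.ones(len(p))]@T[:3,:3].T
    return T[:3,3],d
def onplane(m,uv,z):
    o,d=ray(m,uv); return o+d*((z-o[2])/d[:,2])[:,None]
def proj(m,P):
    T=np.array(m['cam_to_world']); p=(np.array(P,float).reshape(-1,3)-T[:3,3])@T[:3,:3]
    K=np.array([[m['fx'],0,m['cx']],[0,m['fy'],m['cy']],[0,0,1.]])
    return cv2.projectPoints(p*[1,-1,-1],np.zeros(3),np.zeros(3),K,np.array(m['dist'],float))[0].reshape(-1,2)
def rot():
    o=bot.get_obs(); q=o['tool_rot']; return np.array(o['eef_pos']),R.from_quat([q[1],q[2],q[3],q[0]]),o
E
python3 - <<'E'
from h import *
for n in ('scene','top'):
    im=optics.read_camera(n); cv2.imwrite(f'pics/{n}0.png',im); m=optics.camera_model(n)
    print(n,m['fx'],m['dist'],np.round(np.array(m['cam_to_world']),3).tolist())
    cv2.imwrite(f'pics/{n}0b.png',cv2.resize(im,(800,600)))
p,r,o=rot(); print(o); print(r.as_matrix().round(3))
E
```

```text
pics
scene 437.79944409197054 [0.05692535 0.         0.         0.         0.        ] [[0.799, -0.464, 0.383, 0.987], [0.601, 0.631, -0.49, -0.59], [-0.014, 0.621, 0.784, 0.981], [0.0, 0.0, 0.0, 1.0]]
top 353.7283117360018 [-0.01235778  0.          0.          0.          0.        ] [[0.011, 0.987, -0.16, 0.343], [-1.0, 0.012, 0.001, -0.002], [0.003, 0.16, 0.987, 1.175], [0.0, 0.0, 0.0, 1.0]]
{'t': 0.1, 'q': array([-1.30313702,  0.47770806,  0.02238034,  1.55636631, -0.01148391,
        1.10930832, -0.0830974 ]), 'joint_vel': array([ 0.00052222, -0.00059166,  0.00109031, -0.00226346, -0.00127069,
        0.00037717, -0.00048538]), 'joint_torque': array([ 5.12233033e-03, -5.97758460e+01,  1.61438964e+00, -2.81952703e+01,
        1.30290713e-02,  5.09930847e-03,  3.03557022e-05]), 'eef_pos': array([0.24758264, 0.62750041, 0.30302407]), 'tool_rot': array([-7.96551365e-05,  1.86778098e-01,  9.82401777e-01, -8.26882126e-04]), 'contact_force': array([ 0.6185543 , -0.10657229,  0.047887  ]), 'torque': array([-0.02113517, -0.01313434, -0.01427919]), 'grasp_force': 0.0, 'gripper_width': 0.9983783777637277}
[[-0.93   0.367 -0.   ]
 [ 0.367  0.93  -0.002]
 [-0.    -0.002 -1.   ]]
```

View pics/top0b.png

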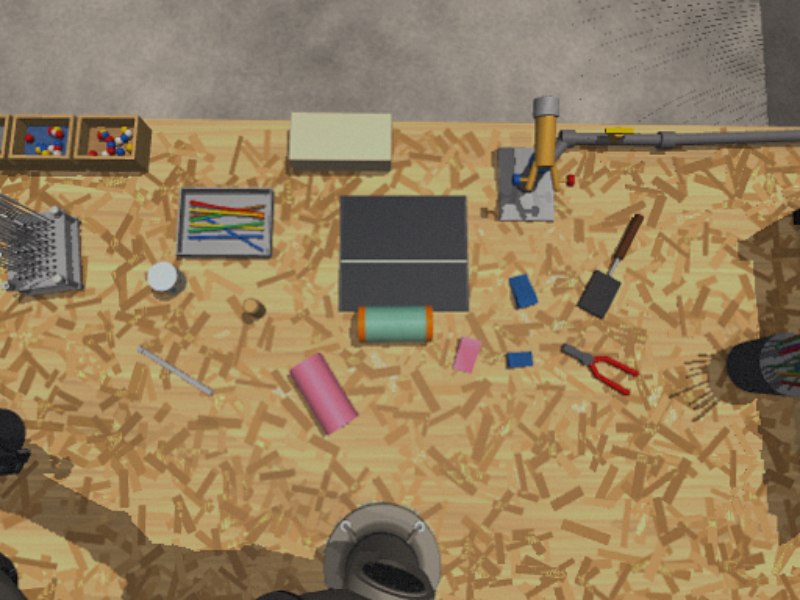

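View pics/scene0b.png

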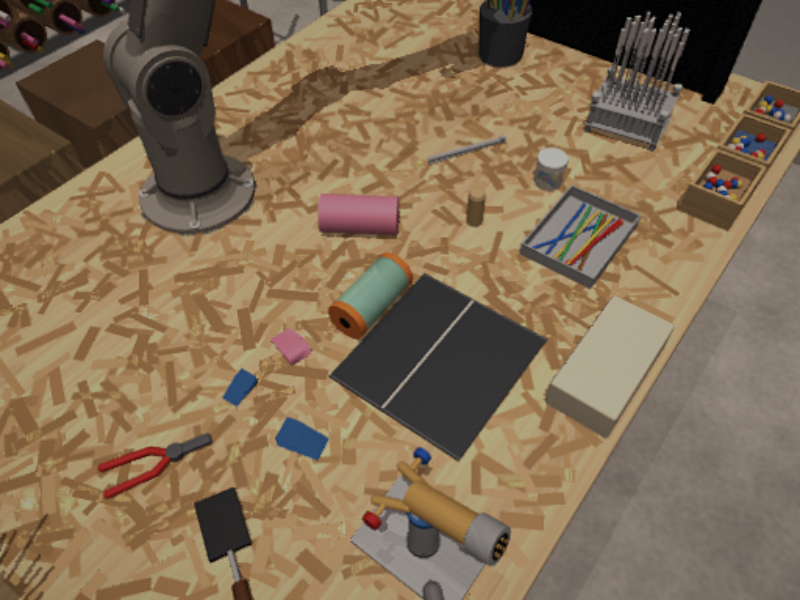

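The top view shows the tube at (395,324), the line at (404,261) and the mat's near edge at row ~310. The candidates for the chock are blue A (523,291), blue B (519,360) and a pink wedge (467,355). A is the larger of the two blue ones, so it fits. I'll confirm it in a crop and measure.

Run:
```python
from h import *
im=cv2.imread('pics/top0.png'); sc=cv2.imread('pics/scene0.png')
mt=optics.camera_model('top'); ms=optics.camera_model('scene')
a=cv2.resize(im[170:245,285:365],(400,375),interpolation=cv2.INTER_CUBIC)
b=cv2.resize(sc[230:305,135:215],(400,375),interpolation=cv2.INTER_CUBIC)
cv2.imwrite('pics/chocks.png',np.hstack([a,b]))
def comps(img,lo,hi,mn=40):
    h=cv2.cvtColor(img,cv2.COLOR_BGR2HSV); k=cv2.inRange(h,lo,hi)
    n,l,s,c=cv2.connectedComponentsWithStats(k)
    return [(s[i],c[i],(l==i).astype(np.uint8)) for i in range(1,n) if s[i][4]>mn]
for nm,I in (('top',im),('scene',sc)):
  print(nm)
  for lab,lo,hi in (('blue',(98,120,40),(115,255,255)),('glass',(70,40,60),(95,255,255)),('orange',(5,200,120),(14,255,255))):
    for s,c,k in comps(I,lo,hi): 
        q=cv2.findContours(k,0,2)[0][0]; print(lab,s.tolist(),c.round(1),np.round(cv2.minAreaRect(q),1) if 0 else cv2.minAreaRect(q))
        if lab=='blue': print(cv2.approxPolyDP(q,2.0,True).reshape(-1,2).tolist())
# mat: dark pixels
g=cv2.cvtColor(im,cv2.COLOR_BGR2GRAY); hs=cv2.cvtColor(im,cv2.COLOR_BGR2HSV)
roi=np.zeros_like(g); roi[115:210,205:310]=1
k=((g<75)&(hs[...,1]<70)).astype(np.uint8)*roi
k=cv2.morphologyEx(k,cv2.MORPH_CLOSE,np.ones((7,7)))
q=max(cv2.findContours(k,0,2)[0],key=cv2.contourArea); box=cv2.boxPoints(cv2.minAreaRect(q)); print('mat',onplane(mt,box,.004).round(4).tolist())
w=((g>110)*roi); w[:150]=0;w[185:]=0; pts=[]
for u in range(225,295):
    col=g[160:175,u].astype(float)-60; col[col<15]=0; pts.append((u,160+(col*np.arange(15)).sum()/col.sum()))
P=onplane(mt,pts,.004); f=np.polyfit(P[:,1],P[:,0],1); print('line x=',f)
```

```text
top
blue [16, 81, 27, 18, 258] [27.7 89.2] ((29.0, 89.5), (17.0, 26.0), 90.0)
[[18, 81], [22, 90], [17, 92], [16, 98], [23, 98], [22, 93], [26, 96], [32, 91], [38, 92], [41, 97], [42, 81], [39, 81], [42, 85], [39, 90], [31, 87], [29, 81]]
blue [120, 146, 48, 15, 109] [148.  151.7] ((144.2889862060547, 150.9633026123047), (47.84702682495117, 10.023459434509277), 9.865806579589844)
[[120, 151], [152, 151], [167, 160], [156, 152], [167, 150], [152, 151], [143, 146], [148, 149], [147, 151]]
blue [326, 176, 18, 21, 234] [334.2 186.1] ((334.3999938964844, 185.6999969482422), (19.922346115112305, 12.332881927490234), 71.56505584716797)
[[336, 176], [326, 178], [332, 196], [343, 193]]
blue [325, 225, 16, 10, 130] [332.1 229.7] ((332.3426513671875, 229.79696655273438), (8.620891571044922, 15.104374885559082), 85.91438293457031)
[[339, 225], [325, 226], [325, 233], [340, 233]]
glass [234, 195, 38, 23, 831] [252.9 206.3] ((252.5, 206.0), (22.0, 37.0), 90.0)
scene
blue [474, 88, 15, 10, 54] [478.3  92.6] ((481.0, 92.5), (9.0, 14.0), 90.0)
[[474, 89], [476, 97], [488, 94], [479, 97], [477, 94], [
[... 583 characters left out ...]
26.56505012512207)
[[183, 268], [176, 280], [178, 284], [203, 293], [209, 281]]
blue [265, 287, 11, 10, 63] [270.  291.1] ((270.0, 291.0), (9.899494171142578, 7.0710673332214355), 45.0)
[[267, 287], [265, 291], [272, 296], [274, 290]]
blue [261, 328, 15, 10, 60] [267.4 333.8] ((267.1617431640625, 333.89703369140625), (16.63536262512207, 4.801959991455078), 30.963754653930664)
[[261, 328], [266, 336], [275, 337]]
glass [220, 165, 40, 43, 572] [240.1 184.6] ((240.48670959472656, 184.8009033203125), (21.3543643951416, 40.63914489746094), 41.18592834472656)
mat [[0.7636, 0.1026, 0.004], [0.7672, -0.1813, 0.004], [0.5152, -0.1781, 0.004], [0.5119, 0.0963, 0.004]]
line x= [-0.01190649  0.62027626]
```

View pics/chocks.png

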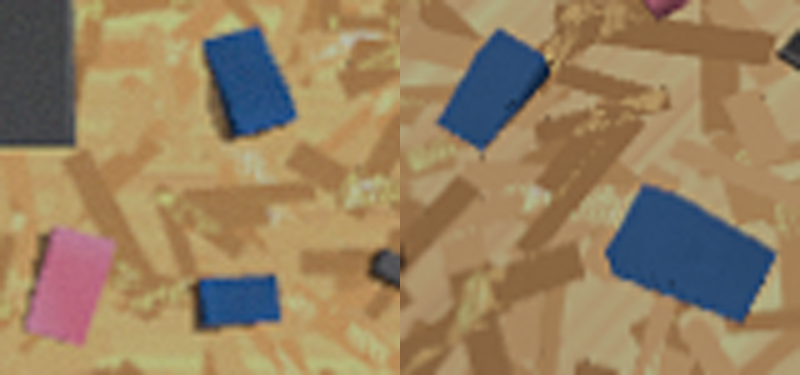

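The crop confirms A, at (250,82) left and (690,255) right, as the larger blue one; B at (238,300) is smaller. In the scene view A's thick end faces the robot. Next come rough poses and the wrist camera's mounting.

Run:
```python
from h import *
im=cv2.imread('pics/top0.png'); mt=optics.camera_model('top'); ms=optics.camera_model('scene')
hs=cv2.cvtColor(im,cv2.COLOR_BGR2HSV)
print(hs[206,228:280].tolist())
k=cv2.inRange(hs,(70,40,60),(95,255,255)); c=[]
for u in range(237,270,3):
    r=np.where(k[190:222,u])[0]+190
    o,d=ray(mt,[(u,r.min()-.5),(u,r.max()+.5)]); d/=np.linalg.norm(d,axis=1)[:,None]; b=d.sum(0); p=o+b*((.0375-o[2])/b[2]); c.append(p)
c=np.array(c); print('axis x(y)',np.polyfit(c[:,1],c[:,0],1), c[:,0].round(4))
print('chock z=0.013',onplane(mt,[(336,176),(326,178),(332,196),(343,193),(334.2,186.1)],.013).round(4).tolist())
print('chock scene z=.013',onplane(ms,[(192.2,280.5)],.013).round(4).tolist())
m=optics.camera_model('wrist'); p,r,o=rot(); T=np.array(m['cam_to_world']); print(m['fx'],m['dist'],(r.as_matrix().T@(T[:3,3]-p)).round(4),(r.as_matrix().T@T[:3,:3]).round(3).tolist())
```

```text
[[18, 130, 124], [16, 186, 171], [18, 247, 187], [18, 245, 186], [16, 224, 191], [18, 104, 166], [72, 53, 168], [80, 66, 177], [78, 66, 175], [78, 60, 173], [78, 63, 177], [78, 66, 177], [78, 67, 172], [77, 63, 174], [78, 65, 172], [79, 63, 171], [77, 63, 173], [78, 65, 173], [78, 62, 172], [78, 63, 174], [77, 64, 175], [77, 65, 173], [78, 61, 172], [76, 60, 175], [79, 64, 174], [78, 62, 169], [78, 62, 170], [77, 61, 171], [79, 64, 171], [79, 62, 173], [79, 63, 170], [78, 62, 172], [78, 63, 173], [77, 61, 176], [77, 66, 174], [78, 60, 175], [77, 62, 177], [78, 60, 174], [77, 64, 176], [78, 60, 175], [78, 60, 173], [77, 61, 175], [79, 62, 172], [79, 63, 171], [42, 43, 153], [16, 170, 175], [17, 227, 188], [17, 229, 187], [17, 247, 183], [16, 147, 184], [18, 109, 189], [18, 115, 186]]
axis x(y) [-0.03013601  0.48051224] [0.4801 0.4802 0.4803 0.4805 0.4806 0.4807 0.4808 0.4809 0.4827 0.4828
 0.4829]
chock z=0.013 [[0.59, -0.3021, 0.013], [0.5827, -0.2683, 0.013], [0.5219, -0.2868, 0.013], [0.5324, -0.3238, 0.013], [0.5555, -0.2951, 0.013]]
chock scene z=.013 [[0.5592, -0.2981, 0.013]]
319.8732081476649 [-0.01129818  0.          0.          0.          0.        ] [ 0.0772 -0.0002 -0.0717] [[-0.001, 0.952, 0.305], [1.0, 0.001, 0.0], [0.0, 0.305, -0.952]]
```

Request:
drive_tool:
  deltas:
    - {"gripper": 0,"offset": [-0.28,-0.242,0.02],"angular": [0,0,-0.478]}
    - {"gripper": 0,"offset": [-0.28,-0.242,0.02],"angular": [0,0,-0.478]}
    - {"gripper": 0,"offset": [-0.28,-0.242,0.02],"angular": [0,0,-0.478]}
    - {"gripper": 0,"offset": [-0.28,-0.242,0.02],"angular": [0,0,-0.478]}
    - {"gripper": 0,"offset": [-0.28,-0.242,0.02],"angular": [0,0,-0.478]}

```text
t: 0.6
eef_pos: [0.3641, 0.4046, 0.29]
tool_rot: [-0.0, 0.0, 1.0, -0.0]
contact_force: [0.6, 0.2, 0.5]
gripper_width: 0.996
grasp_force: 0.0
```

Request:
drive_tool:
  deltas:
    - {"gripper": 0,"offset": [-0.096,-0.425,0.01],"angular": [0,0,0]}
    - {"gripper": 0,"offset": [-0.096,-0.425,0.01],"angular": [0,0,0]}
    - {"gripper": 0,"offset": [-0.096,-0.425,0.01],"angular": [0,0,0]}
    - {"gripper": 0,"offset": [-0.096,-0.425,0.01],"angular": [0,0,0]}
    - {"gripper": 0,"offset": [-0.096,-0.425,0.01],"angular": [0,0,0]}

```text
t: 1.1
eef_pos: [0.4184, 0.1608, 0.2846]
tool_rot: [-0.0, 0.0, 1.0, 0.0]
contact_force: [0.5, -0.4, -0.4]
gripper_width: 1.001
grasp_force: 0.0
```

Request:
drive_tool:
  deltas:
    - {"gripper": 0,"offset": [-0.041,-0.182,0.004],"angular": [0,0,0]}
    - {"gripper": 0,"offset": [-0.041,-0.182,0.004],"angular": [0,0,0]}
    - {"gripper": 0,"offset": [-0.041,-0.182,0.004],"angular": [0,0,0]}
    - {"gripper": 0,"offset": [-0.041,-0.182,0.004],"angular": [0,0,0]}
    - {"gripper": 0,"offset": [-0.041,-0.182,0.004],"angular": [0,0,0]}

```text
t: 1.6
eef_pos: [0.4596, -0.0244, 0.2806]
tool_rot: [0.0, 0.005, 1.0, -0.001]
contact_force: [-0.9, 0.3, 0.6]
gripper_width: 1.0
grasp_force: 0.0
```

Run:
```python
from h import *
p,r,o=rot(); print(p.round(4),o['contact_force'].round(2)); im=optics.read_camera('wrist'); cv2.imwrite('pics/w1.png',im); m=optics.camera_model('wrist'); 
import json; json.dump({k:np.array(v).tolist() for k,v in m.items()},open('w1.json','w'))
```

```text
[ 0.4596 -0.0244  0.2806] [-0.86  0.32  0.59]
```

View pics/w1.png

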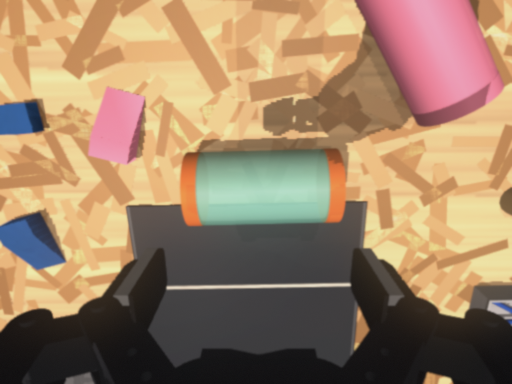

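The wrist picture shows the tube at rows 149–226, cols 181–345, the mat's near edge at row ~205 (cols 127–365), and the white line at row ~287 (cols 166–350). Now I'll measure these.

```bash
cat >> h.py <<'E'
def rowedge(g,u,r0,r1):   # subpixel strongest gradient between rows
    c=np.abs(np.gradient(cv2.GaussianBlur(g,(1,3),0)[r0:r1,u].astype(float))); i=c.argmax(); s=slice(max(i-2,0),i+3)
    return r0+(c[s]*np.arange(len(c))[s]).sum()/c[s].sum()
def tubefit(m,im,z,cols,rows):
    h=cv2.cvtColor(im,cv2.COLOR_BGR2HSV); k=cv2.inRange(h,(68,40,40),(97,255,255)); c=[]
    for u in cols:
        r=np.where(k[rows[0]:rows[1],u])[0]+rows[0]
        if len(r)<10: continue
        o,d=ray(m,[(u,r.min()-.5),(u,r.max()+.5)]); d/=np.linalg.norm(d,axis=1)[:,None]; b=d.sum(0); c.append(o+b*((z-o[2])/b[2]))
    c=np.array(c); return np.polyfit(c[:,1],c[:,0],1),c
E
python3 - <<'E'
from h import *
import json
m=json.load(open('w1.json')); im=cv2.imread('pics/w1.png'); g=cv2.cvtColor(im,cv2.COLOR_BGR2GRAY)
f,c=tubefit(m,im,.0375,range(205,325,4),(130,240)); print('tube wrist x(y)',f,'x at -.02',np.polyval(f,-.02))
h=cv2.cvtColor(im,cv2.COLOR_BGR2HSV); k=cv2.inRange(h,(0,150,90),(16,255,255)); k[:140]=0;k[235:]=0;k[:,:170]=0;k[:,355:]=0
e=[]
for r in range(170,205,3):
    u=np.where(k[r])[0]; e.append((u.min()-.5,u.max()+.5))
e=np.array(e).mean(0); print(e); P=onplane(m,[(e[0],187),(e[1],187)],.05); print('tube ends',P.round(4).tolist(),P.mean(0))
L=[]
for u in range(175,340,4):
    w=g[280:294,u].astype(float)-np.median(g[275:300,u]); w[w<25]=0; L.append((u,280+(w*np.arange(14)).sum()/w.sum()))
P=onplane(m,L,.004); fl=np.polyfit(P[:,1],P[:,0],1); print('line',fl)
E1=[(u,rowedge(g,u,195,215)) for u in list(range(135,172,3))+list(range(350,360,2))]
P=onplane(m,E1,.004); fe=np.polyfit(P[:,1],P[:,0],1); print('edge',fe)
S=[[],[]]
for r in range(235,265,3):
    for j,(a,b) in enumerate(((118,145),(350,375))):
        S[j].append((a+rowedge(g.T.copy(),r,a,b)-a,r))
A=[onplane(m,s,.004) for s in S]; print('sides y at x',[ (a[:,0].mean().round(4),a[:,1].mean().round(4)) for a in A])
mt=optics.camera_model('top'); t=cv2.imread('pics/top0.png'); f2,c2=tubefit(mt,t,.0375,range(238,268,3),(190,222)); print('tube top',np.polyval(f2,-.02),f2)
E
```

```text
tube wrist x(y) [-0.03202788  0.48709427] x at -.02 0.48773482651224387
[180.25 345.  ]
tube ends [[0.4756, -0.0995, 0.05], [0.4766, 0.0636, 0.05]] [ 0.47609228 -0.01795224  0.05      ]
line [-0.01386851  0.62107772]
edge [-0.01368407  0.50873092]
sides y at x [(np.float64(0.5679), np.float64(-0.1793)), (np.float64(0.5696), np.float64(0.1068))]
tube top 0.48101233433151236 [-0.0179104   0.48065413]
```

Run:
```python
from h import *
import json
mt=optics.camera_model('top')
for m,im,cols,rw in ((json.load(open('w1.json')),cv2.imread('pics/w1.png'),range(210,320,20),((138,160),(214,240))),(mt,cv2.imread('pics/top0.png'),range(240,268,4),((187,203),(209,222)))):
  s=im[...,2].astype(np.float32); s=cv2.absdiff(im[...,0],im[...,2]) if 0 else (im[...,0].astype(float)-im[...,2])
  for u in cols:
    e=[rowedge(s.astype(np.float32),u,*q) for q in rw]
    o,d=ray(m,[(u,e[0]),(u,e[1])]); ang=np.arctan2(d[:,0],-d[:,2]); a=ang.mean(); half=abs(ang[1]-ang[0])/2; H=o[2]-.0375; D=H/np.cos(a)
    print(u,np.round(e,2),'x',round(o[0]+H*np.tan(a),4),'R',round(D*np.sin(half),4))
```

```text
210 [151.27 224.84] x 0.4808 R 0.0377
230 [150.94 224.23] x 0.4804 R 0.0375
250 [138.78 223.83] x 0.4739 R 0.0432
270 [150.   223.28] x 0.4797 R 0.0375
290 [138.79 222.84] x 0.4737 R 0.0427
310 [148.88 222.55] x 0.4789 R 0.0377
240 [195.6  218.44] x 0.4785 R 0.0369
244 [195.44 218.27] x 0.4792 R 0.0369
248 [195.64 218.16] x 0.4792 R 0.0364
252 [195.47 218.17] x 0.4797 R 0.0367
256 [195.23 218.28] x 0.48 R 0.0372
260 [195.49 218.16] x 0.4799 R 0.0366
264 [195.2  218.17] x 0.4805 R 0.0371
```

Request:
drive_tool:
  deltas:
    - {"gripper": 0,"offset": [-0.015,0.006,0.04],"angular": [0,0,-0.031]}
    - {"gripper": 0,"offset": [-0.015,0.006,0.08],"angular": [0,0,-0.031]}
    - {"gripper": 0,"offset": [-0.015,0.006,0.115],"angular": [0,0,-0.031]}
    - {"gripper": 0,"offset": [-0.015,0.006,0.115],"angular": [0,0,-0.031]}
    - {"gripper": 0,"offset": [-0.015,0.006,0.115],"angular": [0,0,-0.031]}

```text
t: 2.15
eef_pos: [0.4742, -0.0121, 0.1659]
tool_rot: [-0.001, -0.013, 1.0, 0.0]
contact_force: [0.5, -0.1, 0.8]
gripper_width: 0.997
grasp_force: 0.0
```

```bash
python3 -c "
from h import *
p,r,o=rot(); print(p.round(4),r.as_matrix().round(4).tolist(),o['contact_force'].round(2))
im=optics.read_camera('scene'); cv2.imwrite('pics/s2.png',cv2.resize(im[110:260,140:340],(800,600)))"
```

```text
[ 0.4742 -0.0121  0.1659] [[-0.9997, -0.0253, -0.0015], [-0.0253, 0.9997, 0.0001], [0.0015, 0.0001, -1.0]] [ 0.52 -0.07  0.85]
```

View pics/s2.png

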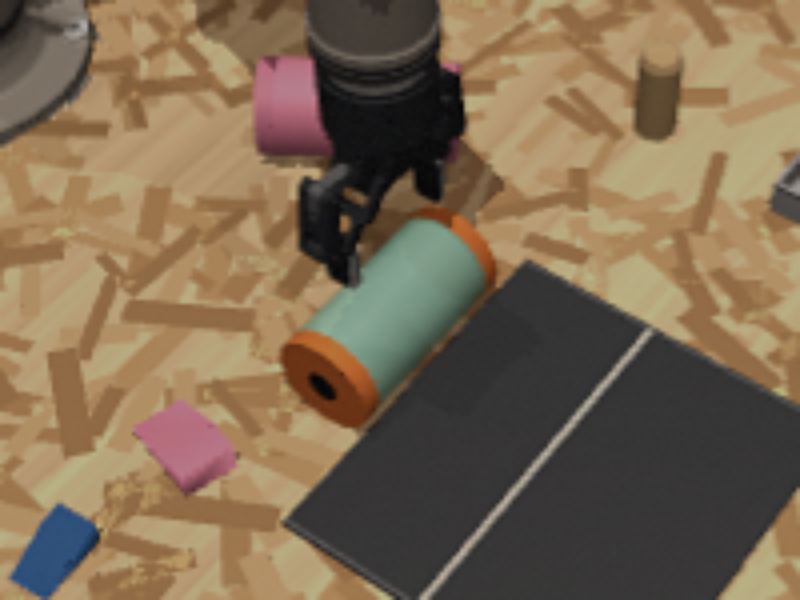

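The scene crop shows the open fingers above the tube, with the near fingertip's lower end at about crop (345,280), which is pixel (226,180). I'll check the tip's reach by projecting it.

```bash
python3 -c "
from h import *
p,r,o=rot(); m=optics.camera_model('scene')
for L in (.055,.060,.066,.073):
    print(L,((proj(m,[p+r.apply([x,-y,L]) for y in (.0425,.052) for x in (-.011,.011)])-[140,110])*4).round(0).tolist())"
```

```text
0.055 [[360.0, 275.0], [333.0, 260.0], [351.0, 284.0], [324.0, 270.0]]
0.06 [[360.0, 280.0], [334.0, 265.0], [351.0, 289.0], [325.0, 275.0]]
0.066 [[361.0, 286.0], [334.0, 271.0], [352.0, 295.0], [325.0, 280.0]]
0.073 [[362.0, 293.0], [335.0, 278.0], [353.0, 302.0], [326.0, 287.0]]
```

Request:
drive_tool:
  deltas:
    - {"gripper": 0,"offset": [0,-0.005,0.005],"angular": [0,0,0.014]}
    - {"gripper": 0,"offset": [0,-0.005,0.01],"angular": [0,0,0.014]}
    - {"gripper": 0,"offset": [0,-0.005,0.015],"angular": [0,0,0.014]}
    - {"gripper": 0,"offset": [0,-0.005,0.015],"angular": [0,0,0.014]}
    - {"gripper": 0,"offset": [0,-0.005,0.015],"angular": [0,0,0.014]}

```text
t: 2.7
eef_pos: [0.4745, -0.018, 0.1507]
tool_rot: [-0.0, -0.007, 1.0, 0.0]
contact_force: [0.4, 0.3, -0.3]
gripper_width: 1.0
grasp_force: 0.0
```

Request:
drive_tool:
  deltas:
    - {"gripper": 0,"offset": [0,0,0.005],"angular": [0,0,0]}
    - {"gripper": 0,"offset": [0,0,0.009],"angular": [0,0,0]}
    - {"gripper": 0,"offset": [0,0,0.012],"angular": [0,0,0]}
    - {"gripper": 0,"offset": [0,0,0.012],"angular": [0,0,0]}

```text
t: 3.1
eef_pos: [0.4742, -0.0181, 0.1381]
tool_rot: [-0.001, -0.007, 1.0, -0.0]
contact_force: [-0.5, -0.3, -0.9]
gripper_width: 1.001
grasp_force: 0.0
```

Request:
drive_tool:
  deltas:
    - {"gripper": 0,"offset": [0,0,0.0005],"angular": [0,0,0]}
    - {"gripper": 0,"offset": [0,0,0.001],"angular": [0,0,0]}
    - {"gripper": 0,"offset": [0,0,0.0015],"angular": [0,0,0]}
    - {"gripper": 0,"offset": [0,0,0.0015],"angular": [0,0,0]}

```text
t: 3.5
eef_pos: [0.4746, -0.0181, 0.1372]
tool_rot: [0.0, -0.006, 1.0, 0.0]
contact_force: [0.2, -0.1, -0.3]
gripper_width: 1.001
grasp_force: 0.0
```

Request:
drive_tool:
  deltas:
    - {"gripper": 0,"offset": [0,0,0.0005],"angular": [0,0,0]}
    - {"gripper": 0,"offset": [0,0,0.001],"angular": [0,0,0]}
    - {"gripper": 0,"offset": [0,0,0.001],"angular": [0,0,0]}

```text
t: 3.8
eef_pos: [0.4745, -0.0181, 0.1361]
tool_rot: [-0.0, -0.006, 1.0, 0.0]
contact_force: [0.1, -0.1, -0.6]
gripper_width: 0.997
grasp_force: 0.0
```

Request:
drive_tool:
  deltas:
    - {"gripper": 0,"offset": [0,0,0.0003],"angular": [0,0,0]}
    - {"gripper": 0,"offset": [0,0,0.0006],"angular": [0,0,0]}
    - {"gripper": 0,"offset": [0,0,0.0006],"angular": [0,0,0]}

```text
t: 4.1
eef_pos: [0.4745, -0.0181, 0.1355]
tool_rot: [-0.0, -0.006, 1.0, 0.0]
contact_force: [0.2, -0.4, -0.5]
gripper_width: 1.003
grasp_force: 0.0
```

Request:
drive_tool:
  deltas:
    - {"gripper": 0,"offset": [0,0,0.0003],"angular": [0,0,0]}
    - {"gripper": 0,"offset": [0,0,0.0006],"angular": [0,0,0]}
    - {"gripper": 0,"offset": [0,0,0.0006],"angular": [0,0,0]}

```text
t: 4.4
eef_pos: [0.4745, -0.0181, 0.1349]
tool_rot: [-0.0, -0.006, 1.0, 0.0]
contact_force: [0.3, -0.4, -1.1]
gripper_width: 0.998
grasp_force: 0.0
```

Request:
drive_tool:
  deltas:
    - {"gripper": 0,"offset": [0,0,0.0003],"angular": [0,0,0]}
    - {"gripper": 0,"offset": [0,0,0.0006],"angular": [0,0,0]}
    - {"gripper": 0,"offset": [0,0,0.0006],"angular": [0,0,0]}

```text
t: 4.7
eef_pos: [0.4747, -0.0181, 0.1345]
tool_rot: [0.0, -0.006, 1.0, 0.0]
contact_force: [0.5, -0.2, 1.4]
gripper_width: 1.006
grasp_force: 0.6
```

Request:
drive_tool:
  deltas:
    - {"gripper": 0,"offset": [0,0,0.0002],"angular": [0,0,0]}
    - {"gripper": 0,"offset": [0,0,0.0004],"angular": [0,0,0]}
    - {"gripper": 0,"offset": [0,0,0.0004],"angular": [0,0,0]}

```text
t: 5.0
eef_pos: [0.4751, -0.0181, 0.1344]
tool_rot: [0.001, -0.006, 1.0, 0.0]
contact_force: [0.6, -0.2, 4.3]
gripper_width: 0.999
grasp_force: 2.5
```

Request:
drive_tool:
  deltas:
    - {"gripper": 0,"offset": [0,0,0.0002],"angular": [0,0,0]}
    - {"gripper": 0,"offset": [0,0,0.0004],"angular": [0,0,0]}
    - {"gripper": 0,"offset": [-0.002,0,0.0004],"angular": [0,0,0]}
    - {"gripper": 0,"offset": [-0.005,0,0.0004],"angular": [0,0,0]}
    - {"gripper": 0,"offset": [-0.008,0,0.0004],"angular": [0,0,0]}

```text
t: 5.5
eef_pos: [0.4836, -0.0179, 0.1344]
tool_rot: [0.001, -0.006, 1.0, 0.0]
contact_force: [-1.0, 0.6, 8.2]
gripper_width: 0.996
grasp_force: 4.1
```

```bash
cat >> h.py <<'E'
def tubex(z=.0375,guess=.49,y=(-.085,-.08,-.075,.04,.044,.048),cam='top',im=None):
    """axis x from top-camera edge rows at cap/glass columns near both ends"""
    im=optics.read_camera(cam) if im is None else im; m=optics.camera_model(cam)
    s=im[...,0].astype(np.float32)-im[...,2]; out=[]
    for yy in y:
        u0=proj(m,[[guess,yy,.0375]])[0]; u=int(round(u0[0])); a=int(u0[1])
        e=[rowedge(s,u,a-17,a-6),rowedge(s,u,a+6,a+17)]
        o,d=ray(m,[(u,e[0]),(u,e[1])]); an=np.arctan2(d[:,0],-d[:,2]); t=an.mean(); H=o[2]-z
        out.append((yy,o[0]+H*np.tan(t),H/np.cos(t)*np.sin(abs(an[1]-an[0])/2)))
    return np.array(out),im
E
python3 - <<'E'
from h import *
b,_=tubex(guess=.48,im=cv2.imread('pics/top0.png')); print(b.round(4).tolist())
a,im=tubex(guess=.482); print(a.round(4).tolist()); cv2.imwrite('pics/t1.png',im)
E
```

```text
[[-0.085, 0.4765, 0.0425], [-0.08, 0.4807, 0.0373], [-0.075, 0.4805, 0.0372], [0.04, 0.4808, 0.0351], [0.044, 0.4794, 0.0352], [0.048, 0.4802, 0.0344]]
[[-0.085, 0.4898, 0.0324], [-0.08, 0.4991, 0.0367], [-0.075, 0.4979, 0.0377], [0.04, 0.4878, 0.0349], [0.044, 0.4891, 0.0436], [0.048, 0.4874, 0.0287]]
```

Request:
drive_tool:
  deltas:
    - {"gripper": 0,"offset": [-0.003,0,0],"angular": [0,0,0]}
    - {"gripper": 0,"offset": [-0.006,0,0],"angular": [0,0,0]}
    - {"gripper": 0,"offset": [-0.009,0,0],"angular": [0,0,0]}
    - {"gripper": 0,"offset": [-0.011,0,0],"angular": [0,0,0]}
    - {"gripper": 0,"offset": [-0.012,0,0],"angular": [0,0,0]}

```text
t: 6.05
eef_pos: [0.4957, -0.0177, 0.1344]
tool_rot: [0.001, -0.006, 1.0, 0.0]
contact_force: [-0.7, 0.2, 8.9]
gripper_width: 0.998
grasp_force: 4.2
```

Request:
drive_tool:
  deltas:
    - {"gripper": 0,"offset": [0,0,-0.012],"angular": [0,0,0]}
    - {"gripper": 0,"offset": [0.015,0,-0.05],"angular": [0,0,0]}
    - {"gripper": 0,"offset": [0.03,0,-0.1],"angular": [0,0,0]}
    - {"gripper": 0,"offset": [0.03,0,-0.1],"angular": [0,0,0]}
    - {"gripper": 0,"offset": [0.03,0,-0.1],"angular": [0,0,0]}

```text
t: 6.55
eef_pos: [0.4647, -0.0181, 0.2351]
tool_rot: [0.002, -0.007, 1.0, 0.001]
contact_force: [-0.5, 0.1, -0.4]
gripper_width: 1.0
grasp_force: 0.0
```

```bash
cat >> h.py <<'E'
def wtube(im,m,z,guess,ys):
    s=im[...,0].astype(np.float32)-im[...,2]; out=[]
    o=np.array(m['cam_to_world'])[:3,3]; H=o[2]-z
    t0=np.arctan2(guess-o[0],H); hw=np.arcsin(.0375/np.hypot(H,guess-o[0]))
    for yy in ys:
        e=[]
        for t in (t0-hw,t0+hw):
            D=np.hypot(H,guess-o[0])*np.cos(hw); P=[o[0]+D*np.sin(t),yy,o[2]-D*np.cos(t)]
            uv=proj(m,[P])[0]; u=int(round(uv[0])); r=int(round(uv[1]))
            e.append((u,rowedge(s,u,max(r-9,0),min(r+10,384))))
        _,d=ray(m,e); an=np.arctan2(d[:,0],-d[:,2]); t=an.mean()
        out.append((yy,o[0]+H*np.tan(t),H/np.cos(t)*np.sin(abs(an[1]-an[0])/2)))
    return np.array(out)
E
python3 - <<'E'
from h import *
p,r,o=rot(); print(p.round(4),r.as_rotvec().round(4))
im=optics.read_camera('wrist'); m=optics.camera_model('wrist'); cv2.imwrite('pics/w2.png',im)
print(wtube(im,m,.0375,.4905,np.arange(-.07,.04,.01)).round(4).tolist())
E
```

```text
[ 0.4647 -0.0181  0.2351] [-2.0500e-02  3.1384e+00  1.6000e-03]
[[-0.07, 0.4894, 0.0375], [-0.06, 0.4892, 0.0374], [-0.05, 0.4891, 0.0375], [-0.04, 0.4889, 0.0375], [-0.03, 0.4886, 0.0373], [-0.02, 0.4886, 0.0375], [-0.01, 0.4882, 0.0374], [0.0, 0.4881, 0.0373], [0.01, 0.4879, 0.0374], [0.02, 0.4878, 0.0374], [0.03, 0.4876, 0.0373], [0.04, 0.4858, 0.0355]]
```

View pics/w2.png

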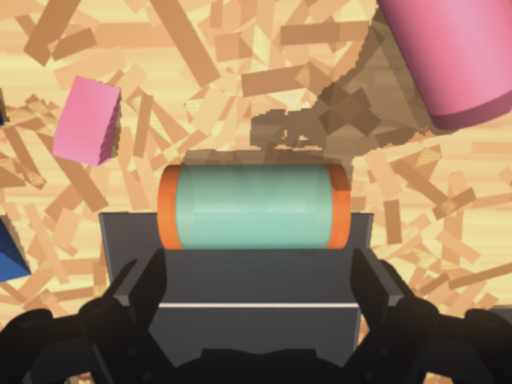

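The wrist picture shows the tube on the bench at rows 165–248, square to the mat, with the line at row ~305. I'll re-place the tips behind its top.

Request:
drive_tool:
  deltas:
    - {"gripper": 0,"offset": [-0.0105,0,0.04],"angular": [0,0,0]}
    - {"gripper": 0,"offset": [-0.0105,0,0.075],"angular": [0,0,0]}
    - {"gripper": 0,"offset": [-0.0105,0,0.093],"angular": [0,0,0]}
    - {"gripper": 0,"offset": [-0.0105,0,0.097],"angular": [0,0,0]}
    - {"gripper": 0,"offset": [-0.0105,0,0.097],"angular": [0,0,0]}

```text
t: 7.1
eef_pos: [0.4744, -0.0182, 0.1355]
tool_rot: [-0.002, -0.006, 1.0, -0.0]
contact_force: [-0.5, -0.4, 0.6]
gripper_width: 1.002
grasp_force: 0.0
```

Request:
drive_tool:
  deltas:
    - {"gripper": 0,"offset": [0,0,0.001],"angular": [0,0,0]}
    - {"gripper": 0,"offset": [0,0,0.0015],"angular": [0,0,0]}
    - {"gripper": 0,"offset": [0,0,0.0015],"angular": [0,0,0]}

```text
t: 7.4
eef_pos: [0.4754, -0.018, 0.1358]
tool_rot: [0.001, -0.006, 1.0, 0.0]
contact_force: [0.2, 0.6, 0.4]
gripper_width: 1.003
grasp_force: 0.0
```

Request:
drive_tool:
  deltas:
    - {"gripper": 0,"offset": [0,0,0.0004],"angular": [0,0,0]}
    - {"gripper": 0,"offset": [0,0,0.0008],"angular": [0,0,0]}
    - {"gripper": 0,"offset": [0,0,0.0008],"angular": [0,0,0]}

```text
t: 7.7
eef_pos: [0.4751, -0.018, 0.1344]
tool_rot: [0.0, -0.007, 1.0, 0.0]
contact_force: [-0.7, -0.3, -0.6]
gripper_width: 0.999
grasp_force: 0.0
```

Request:
drive_tool:
  deltas:
    - {"gripper": 0,"offset": [0,0,0.0003],"angular": [0,0,0]}
    - {"gripper": 0,"offset": [0,0,0.0006],"angular": [0,0,0]}
    - {"gripper": 0,"offset": [0,0,0.0006],"angular": [0,0,0]}

```text
t: 8.0
eef_pos: [0.4751, -0.0181, 0.1337]
tool_rot: [0.0, -0.006, 1.0, 0.0]
contact_force: [0.3, -0.3, 0.8]
gripper_width: 1.001
grasp_force: 0.6
```

Request:
drive_tool:
  deltas:
    - {"gripper": 0,"offset": [0,0,0.0003],"angular": [0,0,0]}
    - {"gripper": 0,"offset": [0,0,0.0006],"angular": [0,0,0]}
    - {"gripper": 0,"offset": [-0.0015,0,0.0005],"angular": [0,0,0]}
    - {"gripper": 0,"offset": [-0.003,0,0.0004],"angular": [0,0,0]}
    - {"gripper": 0,"offset": [-0.0045,0,0.0002],"angular": [0,0,0]}

```text
t: 8.5
eef_pos: [0.4802, -0.018, 0.134]
tool_rot: [0.001, -0.006, 1.0, 0.0]
contact_force: [0.2, 0.5, 5.7]
gripper_width: 1.002
grasp_force: 2.5
```

Request:
drive_tool:
  deltas:
    - {"gripper": 0,"offset": [-0.001,0,0],"angular": [0,0,0]}
    - {"gripper": 0,"offset": [-0.002,0,-0.0001],"angular": [0,0,0]}
    - {"gripper": 0,"offset": [-0.003,0,-0.0001],"angular": [0,0,0]}
    - {"gripper": 0,"offset": [-0.004,0,-0.0001],"angular": [0,0,0]}

```text
t: 8.9
eef_pos: [0.4831, -0.0179, 0.1341]
tool_rot: [-0.001, -0.006, 1.0, 0.0]
contact_force: [-6.0, 0.9, 14.9]
gripper_width: 1.004
grasp_force: 7.9
```

Request:
drive_tool:
  deltas:
    - {"gripper": 0,"offset": [0,0,-0.0003],"angular": [0,0,0]}
    - {"gripper": 0,"offset": [-0.001,0,-0.0006],"angular": [0,0,0]}
    - {"gripper": 0,"offset": [-0.002,0,-0.0009],"angular": [0,0,0]}
    - {"gripper": 0,"offset": [-0.003,0,-0.0011],"angular": [0,0,0]}

```text
t: 9.3
eef_pos: [0.4863, -0.0178, 0.1352]
tool_rot: [-0.0, -0.006, 1.0, 0.0]
contact_force: [-3.1, 1.4, 11.0]
gripper_width: 0.998
grasp_force: 5.3
```

Request:
drive_tool:
  deltas:
    - {"gripper": 0,"offset": [-0.001,0,-0.0002],"angular": [0,0,0]}
    - {"gripper": 0,"offset": [-0.002,0,-0.0004],"angular": [0,0,0]}
    - {"gripper": 0,"offset": [-0.003,0,-0.0006],"angular": [0,0,0]}
    - {"gripper": 0,"offset": [-0.004,0,-0.0008],"angular": [0,0,0]}

```text
t: 9.7
eef_pos: [0.4907, -0.0178, 0.1361]
tool_rot: [0.0, -0.006, 1.0, 0.0]
contact_force: [-3.6, 0.9, 10.2]
gripper_width: 0.998
grasp_force: 5.1
```

Request:
drive_tool:
  deltas:
    - {"gripper": 0,"offset": [-0.001,0,-0.0002],"angular": [0,0,0]}
    - {"gripper": 0,"offset": [-0.002,0,-0.0004],"angular": [0,0,0]}
    - {"gripper": 0,"offset": [-0.003,0,-0.0005],"angular": [0,0,0]}
    - {"gripper": 0,"offset": [-0.004,0,-0.0007],"angular": [0,0,0]}
    - {"gripper": 0,"offset": [-0.005,0,-0.0008],"angular": [0,0,0]}

```text
t: 10.2
eef_pos: [0.496, -0.0177, 0.137]
tool_rot: [0.0, -0.006, 1.0, 0.0]
contact_force: [-2.0, 1.9, 9.6]
gripper_width: 0.998
grasp_force: 4.9
```

Request:
drive_tool:
  deltas:
    - {"gripper": 0,"offset": [-0.0012,0,-0.0001],"angular": [0,0,0]}
    - {"gripper": 0,"offset": [-0.0024,0,-0.0002],"angular": [0,0,0]}
    - {"gripper": 0,"offset": [-0.0036,0,-0.0004],"angular": [0,0,0]}
    - {"gripper": 0,"offset": [-0.0048,0,-0.0005],"angular": [0,0,0]}
    - {"gripper": 0,"offset": [-0.006,0,-0.0006],"angular": [0,0,0]}

```text
t: 10.7
eef_pos: [0.5023, -0.0176, 0.1377]
tool_rot: [0.001, -0.006, 1.0, 0.0]
contact_force: [-1.4, 1.1, 9.1]
gripper_width: 0.997
grasp_force: 4.7
```

Request:
drive_tool:
  deltas:
    - {"gripper": 0,"offset": [-0.0012,0,0],"angular": [0,0,0]}
    - {"gripper": 0,"offset": [-0.0024,0,-0.0001],"angular": [0,0,0]}
    - {"gripper": 0,"offset": [-0.0036,0,-0.0002],"angular": [0,0,0]}
    - {"gripper": 0,"offset": [-0.0048,0,-0.0003],"angular": [0,0,0]}
    - {"gripper": 0,"offset": [-0.006,0,-0.0003],"angular": [0,0,0]}

```text
t: 11.2
eef_pos: [0.5085, -0.0175, 0.1381]
tool_rot: [0.001, -0.006, 1.0, 0.0]
contact_force: [-0.7, 0.3, 10.0]
gripper_width: 1.001
grasp_force: 5.0
```

Request:
drive_tool:
  deltas:
    - {"gripper": 0,"offset": [-0.0015,0,0],"angular": [0,0,0]}
    - {"gripper": 0,"offset": [-0.003,0,-0.0001],"angular": [0,0,0]}
    - {"gripper": 0,"offset": [-0.0045,0,-0.0001],"angular": [0,0,0]}
    - {"gripper": 0,"offset": [-0.006,0,-0.0001],"angular": [0,0,0]}
    - {"gripper": 0,"offset": [-0.0075,0,-0.0001],"angular": [0,0,0]}

```text
t: 11.7
eef_pos: [0.5163, -0.0174, 0.1384]
tool_rot: [0.001, -0.006, 1.0, 0.0]
contact_force: [-1.1, 1.7, 9.2]
gripper_width: 0.995
grasp_force: 4.8
```

Request:
drive_tool:
  deltas:
    - {"gripper": 0,"offset": [-0.0015,0,0],"angular": [0,0,0]}
    - {"gripper": 0,"offset": [-0.003,0,0],"angular": [0,0,0]}
    - {"gripper": 0,"offset": [-0.0045,0,0.0001],"angular": [0,0,0]}
    - {"gripper": 0,"offset": [-0.005,0,0.0001],"angular": [0,0,0]}

```text
t: 12.1
eef_pos: [0.5215, -0.0173, 0.1383]
tool_rot: [0.002, -0.006, 1.0, 0.0]
contact_force: [0.2, -0.0, 10.0]
gripper_width: 0.998
grasp_force: 4.7
```

Request:
drive_tool:
  deltas:
    - {"gripper": 0,"offset": [-0.001,0,0],"angular": [0,0,0]}
    - {"gripper": 0,"offset": [-0.002,0,0.0001],"angular": [0,0,0]}
    - {"gripper": 0,"offset": [-0.003,0,0.0001],"angular": [0,0,0]}
    - {"gripper": 0,"offset": [-0.004,0,0.0002],"angular": [0,0,0]}

```text
t: 12.5
eef_pos: [0.5255, -0.0172, 0.1381]
tool_rot: [0.002, -0.006, 1.0, 0.0]
contact_force: [-0.5, 1.9, 10.0]
gripper_width: 0.999
grasp_force: 4.7
```

Request:
drive_tool:
  deltas:
    - {"gripper": 0,"offset": [0,0,-0.01],"angular": [0,0,0]}
    - {"gripper": 0,"offset": [0.015,0,-0.05],"angular": [0,0,0]}
    - {"gripper": 0,"offset": [0.03,0,-0.095],"angular": [0,0,0]}
    - {"gripper": 0,"offset": [0.03,0,-0.1],"angular": [0,0,0]}
    - {"gripper": 0,"offset": [0.03,0,-0.1],"angular": [0,0,0]}

```text
t: 13.0
eef_pos: [0.4944, -0.0178, 0.2385]
tool_rot: [0.002, -0.007, 1.0, 0.0]
contact_force: [0.1, 0.6, -0.7]
gripper_width: 0.997
grasp_force: 0.0
```

```bash
cat > meas.py <<'E'
from h import *
import sys
g=float(sys.argv[1])
p,r,o=rot(); print(p.round(4),r.as_rotvec().round(4))
im=optics.read_camera('wrist'); m=optics.camera_model('wrist'); cv2.imwrite('pics/w_last.png',im)
a=wtube(im,m,.0415,g,np.arange(-.07,.035,.01)); print('x',a[:,1].round(4),'R',a[:,2].round(4))
ok=abs(a[:,2]-.0375)<.0008
if ok.sum()>3: f=np.polyfit(a[ok,0],a[ok,1],1); print('tube slope %.4f x(-.02)=%.4f'%(f[0],np.polyval(f,-.02)))
gr=cv2.cvtColor(im,cv2.COLOR_BGR2GRAY); L=[]
for y in np.arange(-.08,.03,.01):
    u,v=proj(m,[[.6215,y,.004]])[0]; u=int(round(u)); v=int(round(v))
    if not(8<v<376): continue
    w=gr[v-8:v+9,u].astype(float); w=w-np.median(w); w[w<30]=0
    if 1<(w>0).sum()<12: L.append((u,v-8+(w*np.arange(17)).sum()/w.sum()))
if len(L)>3: P=onplane(m,L,.004); f=np.polyfit(P[:,1],P[:,0],1); print('line n',len(L),'slope %.4f x(-.02)=%.4f'%(f[0],np.polyval(f,-.02)))
E
python3 meas.py .514
```

```text
[ 0.4944 -0.0178  0.2385] [-2.0500e-02  3.1384e+00  1.5000e-03]
x [0.5149 0.5147 0.5146 0.5144 0.5143 0.5142 0.514  0.5139 0.5138 0.5136
 0.5134] R [0.0374 0.0374 0.0374 0.0374 0.0374 0.0374 0.0374 0.0374 0.0374 0.0374
 0.0374]
tube slope -0.0146 x(-.02)=0.5142
line n 11 slope -0.0126 x(-.02)=0.6194
```

Request:
drive_tool:
  deltas:
    - {"gripper": 0,"offset": [-0.008,0,0.045],"angular": [0,0,0]}
    - {"gripper": 0,"offset": [-0.008,0,0.08],"angular": [0,0,0]}
    - {"gripper": 0,"offset": [-0.008,0,0.093],"angular": [0,0,0]}
    - {"gripper": 0,"offset": [-0.008,0,0.097],"angular": [0,0,0]}
    - {"gripper": 0,"offset": [-0.008,0,0.097],"angular": [0,0,0]}

```text
t: 13.55
eef_pos: [0.502, -0.0179, 0.1397]
tool_rot: [-0.001, -0.006, 1.0, -0.0]
contact_force: [0.7, 0.3, 0.4]
gripper_width: 0.997
grasp_force: 0.0
```

Request:
drive_tool:
  deltas:
    - {"gripper": 0,"offset": [0,0,0.0005],"angular": [0,0,0]}
    - {"gripper": 0,"offset": [0,0,0.001],"angular": [0,0,0]}
    - {"gripper": 0,"offset": [0,0,0.0015],"angular": [0,0,0]}
    - {"gripper": 0,"offset": [0,0,0.002],"angular": [0,0,0]}
    - {"gripper": 0,"offset": [0,0,0.0024],"angular": [0,0,0]}

```text
t: 14.05
eef_pos: [0.5022, -0.0177, 0.1379]
tool_rot: [0.0, -0.006, 1.0, 0.0]
contact_force: [0.1, 0.6, 2.6]
gripper_width: 1.003
grasp_force: 1.4
```

Request:
drive_tool:
  deltas:
    - {"gripper": 0,"offset": [0,0,0.0003],"angular": [0,0,0]}
    - {"gripper": 0,"offset": [-0.002,0,0.0003],"angular": [0,0,0]}
    - {"gripper": 0,"offset": [-0.005,0,0.0003],"angular": [0,0,0]}
    - {"gripper": 0,"offset": [-0.009,0,0.0003],"angular": [0,0,0]}
    - {"gripper": 0,"offset": [-0.013,0,0.0003],"angular": [0,0,0]}

```text
t: 14.55
eef_pos: [0.5164, -0.0175, 0.1383]
tool_rot: [0.001, -0.006, 1.0, 0.0]
contact_force: [-0.1, 1.4, 8.5]
gripper_width: 1.002
grasp_force: 4.3
```

Request:
drive_tool:
  deltas:
    - {"gripper": 0,"offset": [-0.004,0,0],"angular": [0,0,0]}
    - {"gripper": 0,"offset": [-0.008,0,0],"angular": [0,0,0]}
    - {"gripper": 0,"offset": [-0.012,0,0],"angular": [0,0,0]}
    - {"gripper": 0,"offset": [-0.016,0,0],"angular": [0,0,0]}
    - {"gripper": 0,"offset": [-0.02,0,0],"angular": [0,0,0]}

```text
t: 15.05
eef_pos: [0.5365, -0.0171, 0.1384]
tool_rot: [0.001, -0.006, 1.0, 0.0]
contact_force: [0.2, -0.2, 8.8]
gripper_width: 0.996
grasp_force: 4.2
```

Request:
drive_tool:
  deltas:
    - {"gripper": 0,"offset": [-0.004,0,0],"angular": [0,0,0]}
    - {"gripper": 0,"offset": [-0.008,0,0],"angular": [0,0,0]}
    - {"gripper": 0,"offset": [-0.01,0,0],"angular": [0,0,0]}
    - {"gripper": 0,"offset": [-0.011,0,0],"angular": [0,0,0]}

```text
t: 15.45
eef_pos: [0.5474, -0.017, 0.1383]
tool_rot: [0.001, -0.006, 1.0, 0.0]
contact_force: [0.5, 1.0, 7.2]
gripper_width: 0.999
grasp_force: 3.8
```

Request:
drive_tool:
  deltas:
    - {"gripper": 0,"offset": [0,0,-0.004],"angular": [0,0,0]}
    - {"gripper": 0,"offset": [0.004,0,-0.009],"angular": [0,0,0]}
    - {"gripper": 0,"offset": [0.016,0,-0.009],"angular": [0,0,0]}
    - {"gripper": 0,"offset": [0.0225,0,-0.006],"angular": [0,0,0]}
    - {"gripper": 0,"offset": [0.0225,0,-0.003],"angular": [0,0,0]}

```text
t: 15.95
eef_pos: [0.5216, -0.0175, 0.1398]
tool_rot: [-0.001, -0.006, 1.0, 0.0]
contact_force: [0.2, 0.3, -0.3]
gripper_width: 0.998
grasp_force: 0.0
```

Request:
drive_tool:
  deltas:
    - {"gripper": 0,"offset": [0,0,0.0006],"angular": [0,0,0]}
    - {"gripper": 0,"offset": [0,0,0.0012],"angular": [0,0,0]}
    - {"gripper": 0,"offset": [0,0,0.0018],"angular": [0,0,0]}
    - {"gripper": 0,"offset": [0,0,0.0024],"angular": [0,0,0]}
    - {"gripper": 0,"offset": [0,0,0.003],"angular": [0,0,0]}

```text
t: 16.45
eef_pos: [0.524, -0.0175, 0.1375]
tool_rot: [0.0, -0.006, 1.0, 0.0]
contact_force: [-0.6, 0.3, 7.4]
gripper_width: 0.998
grasp_force: 3.5
```

Request:
drive_tool:
  deltas:
    - {"gripper": 0,"offset": [-0.001,0,0],"angular": [0,0,0]}
    - {"gripper": 0,"offset": [-0.004,0,0],"angular": [0,0,0]}
    - {"gripper": 0,"offset": [-0.008,0,0],"angular": [0,0,0]}
    - {"gripper": 0,"offset": [-0.012,0,0],"angular": [0,0,0]}
    - {"gripper": 0,"offset": [-0.016,0,0],"angular": [0,0,0]}

```text
t: 16.95
eef_pos: [0.541, -0.0172, 0.1384]
tool_rot: [0.001, -0.006, 1.0, 0.0]
contact_force: [0.4, 0.2, 6.6]
gripper_width: 1.0
grasp_force: 4.0
```

Request:
drive_tool:
  deltas:
    - {"gripper": 0,"offset": [-0.004,0,0],"angular": [0,0,0]}
    - {"gripper": 0,"offset": [-0.008,0,0],"angular": [0,0,0]}
    - {"gripper": 0,"offset": [-0.012,0,0],"angular": [0,0,0]}
    - {"gripper": 0,"offset": [-0.016,0,0],"angular": [0,0,0]}
    - {"gripper": 0,"offset": [-0.02,0,0],"angular": [0,0,0]}

```text
t: 17.45
eef_pos: [0.561, -0.0169, 0.1384]
tool_rot: [0.001, -0.006, 1.0, 0.0]
contact_force: [-0.8, -0.7, 8.7]
gripper_width: 1.0
grasp_force: 3.9
```

Request:
drive_tool:
  deltas:
    - {"gripper": 0,"offset": [-0.004,0,0],"angular": [0,0,0]}
    - {"gripper": 0,"offset": [-0.007,0,0],"angular": [0,0,0]}
    - {"gripper": 0,"offset": [-0.009,0,0],"angular": [0,0,0]}
    - {"gripper": 0,"offset": [-0.009,0,0],"angular": [0,0,0]}

```text
t: 17.85
eef_pos: [0.5701, -0.0168, 0.1383]
tool_rot: [0.002, -0.006, 1.0, 0.0]
contact_force: [-0.0, 1.1, 6.6]
gripper_width: 1.002
grasp_force: 3.7
```

Request:
drive_tool:
  deltas:
    - {"gripper": 0,"offset": [0,0,-0.004],"angular": [0,0,0]}
    - {"gripper": 0,"offset": [0.004,0,-0.009],"angular": [0,0,0]}
    - {"gripper": 0,"offset": [0.016,0,-0.009],"angular": [0,0,0]}
    - {"gripper": 0,"offset": [0.0225,0,-0.006],"angular": [0,0,0]}
    - {"gripper": 0,"offset": [0.0225,0,-0.003],"angular": [0,0,0]}

```text
t: 18.35
eef_pos: [0.5442, -0.0173, 0.1398]
tool_rot: [-0.001, -0.006, 1.0, 0.0]
contact_force: [0.9, -0.4, 0.3]
gripper_width: 0.998
grasp_force: 0.0
```

Request:
drive_tool:
  deltas:
    - {"gripper": 0,"offset": [0,0,0.0006],"angular": [0,0,0]}
    - {"gripper": 0,"offset": [0,0,0.0012],"angular": [0,0,0]}
    - {"gripper": 0,"offset": [0,0,0.0018],"angular": [0,0,0]}
    - {"gripper": 0,"offset": [0,0,0.0024],"angular": [0,0,0]}
    - {"gripper": 0,"offset": [0,0,0.003],"angular": [0,0,0]}

```text
t: 18.85
eef_pos: [0.5464, -0.0172, 0.1375]
tool_rot: [0.0, -0.006, 1.0, 0.0]
contact_force: [-0.7, 1.0, 6.5]
gripper_width: 0.998
grasp_force: 3.1
```

Request:
drive_tool:
  deltas:
    - {"gripper": 0,"offset": [-0.001,0,0],"angular": [0,0,0]}
    - {"gripper": 0,"offset": [-0.004,0,0],"angular": [0,0,0]}
    - {"gripper": 0,"offset": [-0.008,0,0],"angular": [0,0,0]}
    - {"gripper": 0,"offset": [-0.012,0,0],"angular": [0,0,0]}
    - {"gripper": 0,"offset": [-0.016,0,0],"angular": [0,0,0]}

```text
t: 19.35
eef_pos: [0.5635, -0.0169, 0.1384]
tool_rot: [0.001, -0.006, 1.0, 0.0]
contact_force: [-0.8, -0.1, 8.1]
gripper_width: 1.0
grasp_force: 4.0
```

Request:
drive_tool:
  deltas:
    - {"gripper": 0,"offset": [-0.004,0,0],"angular": [0,0,0]}
    - {"gripper": 0,"offset": [-0.008,0,0],"angular": [0,0,0]}
    - {"gripper": 0,"offset": [-0.012,0,0],"angular": [0,0,0]}
    - {"gripper": 0,"offset": [-0.016,0,0],"angular": [0,0,0]}
    - {"gripper": 0,"offset": [-0.02,0,0],"angular": [0,0,0]}

```text
t: 19.85
eef_pos: [0.5835, -0.0167, 0.1384]
tool_rot: [0.001, -0.006, 1.0, 0.0]
contact_force: [-0.9, 1.1, 8.2]
gripper_width: 1.002
grasp_force: 4.0
```

Request:
drive_tool:
  deltas:
    - {"gripper": 0,"offset": [-0.004,0,0],"angular": [0,0,0]}
    - {"gripper": 0,"offset": [-0.007,0,0],"angular": [0,0,0]}
    - {"gripper": 0,"offset": [-0.009,0,0],"angular": [0,0,0]}
    - {"gripper": 0,"offset": [-0.009,0,0],"angular": [0,0,0]}

```text
t: 20.25
eef_pos: [0.5926, -0.0165, 0.1384]
tool_rot: [0.002, -0.007, 1.0, 0.0]
contact_force: [0.6, 0.4, 7.8]
gripper_width: 1.001
grasp_force: 3.8
```

Request:
drive_tool:
  deltas:
    - {"gripper": 0,"offset": [0,0,-0.01],"angular": [0,0,0]}
    - {"gripper": 0,"offset": [0.015,0,-0.05],"angular": [0,0,0]}
    - {"gripper": 0,"offset": [0.03,0,-0.095],"angular": [0,0,0]}
    - {"gripper": 0,"offset": [0.03,0,-0.1],"angular": [0,0,0]}
    - {"gripper": 0,"offset": [0.03,0,-0.1],"angular": [0,0,0]}

```text
t: 20.75
eef_pos: [0.5616, -0.017, 0.2391]
tool_rot: [0.002, -0.006, 1.0, 0.0]
contact_force: [-0.1, -0.2, 0.4]
gripper_width: 0.998
grasp_force: 0.0
```

```bash
python3 meas.py .581
```

```text
[ 0.5616 -0.017   0.2391] [-2.0300e-02  3.1381e+00  1.2000e-03]
x [0.5826 0.5824 0.5822 0.5821 0.582  0.5821 0.5819 0.5816 0.5814 0.5813
 0.5811] R [0.0373 0.0374 0.0374 0.0374 0.0374 0.0372 0.0372 0.0374 0.0373 0.0373
 0.0374]
tube slope -0.0133 x(-.02)=0.5819
```

Request:
drive_tool:
  deltas:
    - {"gripper": 0,"offset": [-0.0095,0,0.045],"angular": [0,0,0]}
    - {"gripper": 0,"offset": [-0.0095,0,0.08],"angular": [0,0,0]}
    - {"gripper": 0,"offset": [-0.0095,0,0.093],"angular": [0,0,0]}
    - {"gripper": 0,"offset": [-0.0095,0,0.097],"angular": [0,0,0]}
    - {"gripper": 0,"offset": [-0.0095,0,0.097],"angular": [0,0,0]}

```text
t: 21.3
eef_pos: [0.5706, -0.0169, 0.1401]
tool_rot: [-0.0, -0.006, 1.0, -0.0]
contact_force: [0.1, 0.7, 0.2]
gripper_width: 0.999
grasp_force: 0.0
```

Request:
drive_tool:
  deltas:
    - {"gripper": 0,"offset": [0,0,0.0006],"angular": [0,0,0]}
    - {"gripper": 0,"offset": [0,0,0.0012],"angular": [0,0,0]}
    - {"gripper": 0,"offset": [0,0,0.0018],"angular": [0,0,0]}
    - {"gripper": 0,"offset": [0,0,0.0024],"angular": [0,0,0]}
    - {"gripper": 0,"offset": [0,0,0.003],"angular": [0,0,0]}

```text
t: 21.8
eef_pos: [0.5709, -0.0168, 0.1378]
tool_rot: [0.001, -0.006, 1.0, 0.0]
contact_force: [-0.9, 0.0, 7.5]
gripper_width: 1.003
grasp_force: 3.9
```

Request:
drive_tool:
  deltas:
    - {"gripper": 0,"offset": [-0.001,0,0],"angular": [0,0,0]}
    - {"gripper": 0,"offset": [-0.004,0,0],"angular": [0,0,0]}
    - {"gripper": 0,"offset": [-0.008,0,0],"angular": [0,0,0]}
    - {"gripper": 0,"offset": [-0.012,0,0],"angular": [0,0,0]}
    - {"gripper": 0,"offset": [-0.016,0,0],"angular": [0,0,0]}

```text
t: 22.3
eef_pos: [0.5878, -0.0166, 0.1384]
tool_rot: [0.001, -0.006, 1.0, 0.0]
contact_force: [-0.0, 0.2, 6.9]
gripper_width: 1.0
grasp_force: 3.3
```

Request:
drive_tool:
  deltas:
    - {"gripper": 0,"offset": [-0.004,0,0],"angular": [0,0,0]}
    - {"gripper": 0,"offset": [-0.008,0,0],"angular": [0,0,0]}
    - {"gripper": 0,"offset": [-0.012,0,0],"angular": [0,0,0]}
    - {"gripper": 0,"offset": [-0.016,0,0],"angular": [0,0,0]}
    - {"gripper": 0,"offset": [-0.02,0,0],"angular": [0,0,0]}

```text
t: 22.8
eef_pos: [0.6078, -0.0163, 0.1385]
tool_rot: [0.001, -0.007, 1.0, 0.0]
contact_force: [-1.2, 0.3, 7.2]
gripper_width: 1.0
grasp_force: 3.3
```

Request:
drive_tool:
  deltas:
    - {"gripper": 0,"offset": [-0.002,0,0],"angular": [0,0,0]}
    - {"gripper": 0,"offset": [-0.002,0,0],"angular": [0,0,0]}

```text
t: 23.0
eef_pos: [0.6099, -0.0163, 0.1384]
tool_rot: [0.001, -0.007, 1.0, 0.0]
contact_force: [-0.3, 0.6, 7.0]
gripper_width: 1.003
grasp_force: 3.4
```

Request:
drive_tool:
  deltas:
    - {"gripper": 0,"offset": [0,0,-0.004],"angular": [0,0,0]}
    - {"gripper": 0,"offset": [0.004,0,-0.009],"angular": [0,0,0]}
    - {"gripper": 0,"offset": [0.014,0,-0.009],"angular": [0,0,0]}
    - {"gripper": 0,"offset": [0.0175,0,-0.006],"angular": [0,0,0]}
    - {"gripper": 0,"offset": [0.0175,0,-0.003],"angular": [0,0,0]}

```text
t: 23.5
eef_pos: [0.5898, -0.0166, 0.1399]
tool_rot: [-0.001, -0.006, 1.0, 0.0]
contact_force: [-0.7, 0.7, -0.4]
gripper_width: 1.002
grasp_force: 0.0
```

Request:
drive_tool:
  deltas:
    - {"gripper": 0,"offset": [0,0,0.0006],"angular": [0,0,0]}
    - {"gripper": 0,"offset": [0,0,0.0012],"angular": [0,0,0]}
    - {"gripper": 0,"offset": [0,0,0.0018],"angular": [0,0,0]}
    - {"gripper": 0,"offset": [0,0,0.0024],"angular": [0,0,0]}
    - {"gripper": 0,"offset": [0,0,0.003],"angular": [0,0,0]}

```text
t: 24.0
eef_pos: [0.5919, -0.0166, 0.1381]
tool_rot: [0.001, -0.006, 1.0, 0.0]
contact_force: [-1.1, 0.5, 8.8]
gripper_width: 1.0
grasp_force: 4.4
```

Request:
drive_tool:
  deltas:
    - {"gripper": 0,"offset": [-0.001,0,0],"angular": [0,0,0]}
    - {"gripper": 0,"offset": [-0.004,0,0],"angular": [0,0,0]}
    - {"gripper": 0,"offset": [-0.008,0,0],"angular": [0,0,0]}
    - {"gripper": 0,"offset": [-0.012,0,0],"angular": [0,0,0]}
    - {"gripper": 0,"offset": [-0.016,0,0],"angular": [0,0,0]}

```text
t: 24.5
eef_pos: [0.6084, -0.0163, 0.1384]
tool_rot: [0.001, -0.007, 1.0, 0.0]
contact_force: [-0.6, -0.0, 7.1]
gripper_width: 0.999
grasp_force: 3.4
```

Request:
drive_tool:
  deltas:
    - {"gripper": 0,"offset": [-0.004,0,0],"angular": [0,0,0]}
    - {"gripper": 0,"offset": [-0.008,0,0],"angular": [0,0,0]}
    - {"gripper": 0,"offset": [-0.012,0,0],"angular": [0,0,0]}
    - {"gripper": 0,"offset": [-0.016,0,0],"angular": [0,0,0]}
    - {"gripper": 0,"offset": [-0.018,0,0],"angular": [0,0,0]}

```text
t: 25.0
eef_pos: [0.6265, -0.016, 0.1385]
tool_rot: [0.001, -0.007, 1.0, 0.0]
contact_force: [-0.0, -0.1, 7.2]
gripper_width: 1.0
grasp_force: 3.5
```

Request:
drive_tool:
  deltas:
    - {"gripper": 0,"offset": [-0.001,0,0],"angular": [0,0,0]}
    - {"gripper": 0,"offset": [-0.001,0,0],"angular": [0,0,0]}
    - {"gripper": 0,"offset": [-0.001,0,0],"angular": [0,0,0]}

```text
t: 25.3
eef_pos: [0.6273, -0.016, 0.1385]
tool_rot: [0.001, -0.007, 1.0, 0.0]
contact_force: [0.6, 0.4, 7.5]
gripper_width: 0.998
grasp_force: 3.3
```

Request:
drive_tool:
  deltas:
    - {"gripper": 0,"offset": [0,0,-0.005],"angular": [0,0,0]}
    - {"gripper": 0,"offset": [0.015,0,-0.05],"angular": [0,0,0]}
    - {"gripper": 0,"offset": [0.03,0,-0.095],"angular": [0,0,0]}
    - {"gripper": 0,"offset": [0.045,0,-0.13],"angular": [0,0,0]}
    - {"gripper": 0,"offset": [0.045,0,-0.13],"angular": [0,0,0]}

```text
t: 25.8
eef_pos: [0.5819, -0.0174, 0.2724]
tool_rot: [0.004, -0.006, 1.0, 0.001]
contact_force: [0.8, -0.6, -0.5]
gripper_width: 1.0
grasp_force: 0.0
```

```bash
python3 meas.py .619
python3 - <<'E'
from h import *
im=optics.read_camera('top'); cv2.imwrite('pics/t3.png',im); cv2.imwrite('pics/t3c.png',cv2.resize(im[110:260,190:370],(720,600)))
w=cv2.imread('pics/w_last.png')
E
```

```text
[ 0.5819 -0.0174  0.2724] [-1.870e-02  3.134e+00  1.900e-03]
x [0.6201 0.62   0.6199 0.6197 0.6195 0.6193 0.6192 0.6191 0.6189 0.6188
 0.6186] R [0.0372 0.0372 0.0373 0.0372 0.0373 0.0372 0.0373 0.0373 0.0372 0.0372
 0.0372]
tube slope -0.0154 x(-.02)=0.6194
```

View pics/w_last.png

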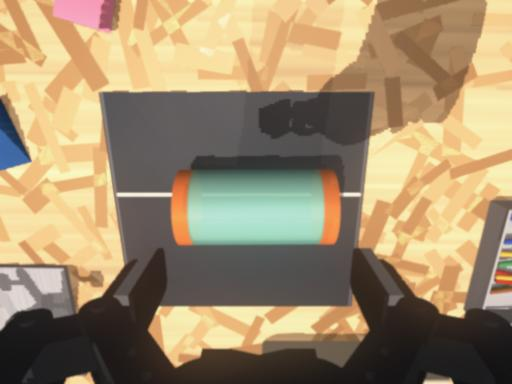

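The tube now lies across the line, whose ends show at row ~195, cols 118–170 and 341–360. I'll measure the line's ends and the mat's sides in this same picture.

Run:
```python
from h import *
m=optics.camera_model('wrist'); im=cv2.imread('pics/w_last.png'); g=cv2.cvtColor(im,cv2.COLOR_BGR2GRAY); L=[]
for u in list(range(121,168,3))+list(range(344,360,2)):
    w=g[185:205,u].astype(float); w=w-np.median(w); w[w<40]=0; L.append((u,185+(w*np.arange(20)).sum()/w.sum()))
P=onplane(m,L,.004); f=np.polyfit(P[:,1],P[:,0],1); print('line',f,np.polyval(f,-.02), np.abs(P[:,0]-np.polyval(f,P[:,1])).max())
gt=g.T.copy(); 
for a,b in ((100,125),(355,380)):
    S=[(rowedge(gt,r,a,b),r) for r in range(150,190,4)]; A=onplane(m,S,.004); print('side',A.mean(0).round(4))
# chock from top
t=cv2.imread('pics/t3.png'); mt=optics.camera_model('top'); h=cv2.cvtColor(t,cv2.COLOR_BGR2HSV); k=cv2.inRange(h,(98,120,40),(115,255,255)); k[:165]=0;k[210:]=0;k[:,:315]=0;k[:,355:]=0
q=max(cv2.findContours(k,0,2)[0],key=cv2.contourArea); print(cv2.boxPoints(cv2.minAreaRect(q)).round(1).tolist(), onplane(mt,cv2.boxPoints(cv2.minAreaRect(q)),.01).round(3).tolist())
```

```text
line [-0.01262567  0.61689475] 0.6171472635550437 9.2058594939326e-06
side [ 0.5895 -0.1779  0.004 ]
side [0.5861 0.0994 0.004 ]
[[325.3999938964844, 178.1999969482422], [337.1000061035156, 174.3000030517578], [343.3999938964844, 193.1999969482422], [331.70001220703125, 197.10000610351562]] [[0.583, -0.267, 0.01], [0.597, -0.307, 0.01], [0.532, -0.326, 0.01], [0.519, -0.286, 0.01]]
```

Request:
drive_tool:
  deltas:
    - {"gripper": 0,"offset": [0.011,-0.045,0],"angular": [0,0,0]}
    - {"gripper": 0,"offset": [0.022,-0.093,0],"angular": [0,0,0]}
    - {"gripper": 0,"offset": [0.033,-0.141,0],"angular": [0,0,0]}
    - {"gripper": 0,"offset": [0.044,-0.189,0],"angular": [0,0,0]}
    - {"gripper": 0,"offset": [0.055,-0.237,0],"angular": [0,0,0]}

```text
t: 26.4
eef_pos: [0.5281, -0.2558, 0.2654]
tool_rot: [-0.001, -0.007, 1.0, 0.0]
contact_force: [0.5, -0.6, 0.1]
gripper_width: 1.002
grasp_force: 0.0
```

Request:
drive_tool:
  deltas:
    - {"gripper": 0,"offset": [0.009,-0.042,0],"angular": [0,0,0]}
    - {"gripper": 0,"offset": [0.009,-0.042,0],"angular": [0,0,0]}
    - {"gripper": 0,"offset": [0.009,-0.042,0],"angular": [0,0,0]}
    - {"gripper": 0,"offset": [0.009,-0.042,0],"angular": [0,0,0]}

```text
t: 26.8
eef_pos: [0.521, -0.2949, 0.2659]
tool_rot: [-0.001, -0.007, 1.0, 0.001]
contact_force: [0.8, 0.2, 0.4]
gripper_width: 1.002
grasp_force: 0.0
```

Run:
```python
from h import *
import json
p,r,o=rot(); print(p.round(4),r.as_rotvec().round(4))
im=optics.read_camera('wrist'); m=optics.camera_model('wrist'); cv2.imwrite('pics/w4.png',im); json.dump({k:np.array(v).tolist() for k,v in m.items()},open('w4.json','w'))
h=cv2.cvtColor(im,cv2.COLOR_BGR2HSV); k=cv2.inRange(h,(98,100,30),(118,255,255))
for q in cv2.findContours(k,0,2)[0]:
    if cv2.contourArea(q)>300: print(cv2.contourArea(q),cv2.approxPolyDP(q,2.5,True).reshape(-1,2).tolist())
t=optics.read_camera('top'); f,_=0,0
mt=optics.camera_model('top'); cv2.imwrite('pics/t4.png',t)
a=wtube(t,mt,.0415,.6185,np.arange(-.07,.04,.01)); print('tube top',a[:,1:].round(4).tolist())
g=cv2.cvtColor(t,cv2.COLOR_BGR2GRAY)
for y in (-.165,-.155,-.145,-.135,-.125,-.115,.07,.08,.09):
    u,v=proj(mt,[[.619,y,.004]])[0].round().astype(int); w=g[v-5:v+6,u].astype(float); w-=np.median(w); w[w<10]=0; print(y,onplane(mt,[(u,v-5+(w*np.arange(11)).sum()/w.sum())],.004)[0][0].round(4),end=' ')
```

```text
[ 0.521  -0.2949  0.2659] [ 2.3200e-02 -3.1396e+00 -2.4000e-03]
1762.5 [[267, 168], [232, 176], [250, 226], [271, 221], [278, 215]]
1856.0 [[297, 32], [241, 38], [243, 70], [296, 67]]
tube top [[0.6218, 0.0363], [0.6216, 0.0358], [0.6207, 0.0371], [0.6213, 0.0357], [0.6212, 0.0356], [0.6207, 0.0365], [0.6224, 0.035], [0.6209, 0.0359], [0.6206, 0.0361], [0.6195, 0.037], [0.6208, 0.0363], [0.6283, 0.0209]]
-0.165 0.6224 -0.155 0.6222 -0.145 0.6221 -0.135 0.6221 -0.125 0.622 -0.115 0.6217 0.07 0.6195 0.08 0.6198 0.09 0.6193
```

View pics/w4.png

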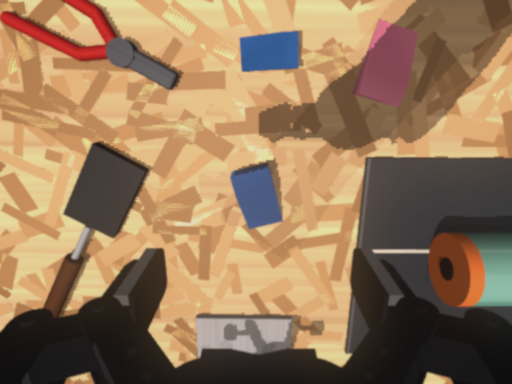

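The picture shows chock A at (257,195), between paddle and mat, and the smaller blue B at (270,50). I'll compare their true sizes and get A's pose.

Run:
```python
from h import *
import json
m=json.load(open('w4.json')); im=cv2.imread('pics/w4.png')
hs=cv2.cvtColor(im,cv2.COLOR_BGR2HSV)
print([hs[r,c].tolist() for r,c in((195,257),(164,255),(170,240),(222,262),(200,280))])
k=cv2.inRange(hs,(100,90,15),(125,255,255))
for q in cv2.findContours(k,0,2)[0]:
    if cv2.contourArea(q)>300:
        a=cv2.approxPolyDP(q,2,True).reshape(-1,2).astype(float); print(a.tolist())
        for z in (0,.026): print(z,onplane(m,a,z)[:,:2].round(4).tolist())
cv2.imwrite('pics/c4.png',cv2.resize(im[20:240,220:310],None,fx=2.7,fy=2.7,interpolation=cv2.INTER_CUBIC))
```

```text
[[111, 111, 131], [15, 108, 147], [125, 34, 82], [111, 102, 130], [16, 104, 154]]
[[267.0, 167.0], [236.0, 176.0], [234.0, 172.0], [232.0, 174.0], [237.0, 197.0], [250.0, 227.0], [280.0, 219.0]]
0 [[0.526, -0.2852], [0.5366, -0.3189], [0.5321, -0.3211], [0.5344, -0.3233], [0.5608, -0.318], [0.5972, -0.3032], [0.5867, -0.269]]
0.026 [[0.5197, -0.2861], [0.5294, -0.3172], [0.5253, -0.3192], [0.5274, -0.3212], [0.5519, -0.3163], [0.5854, -0.3027], [0.5757, -0.2711]]
[[297.0, 32.0], [241.0, 38.0], [243.0, 70.0], [296.0, 67.0]]
0 [[0.3923, -0.2595], [0.3984, -0.3133], [0.4275, -0.3114], [0.4239, -0.2589]]
0.026 [[0.3963, -0.2623], [0.4019, -0.312], [0.4287, -0.3102], [0.4254, -0.2618]]
```

View pics/c4.png

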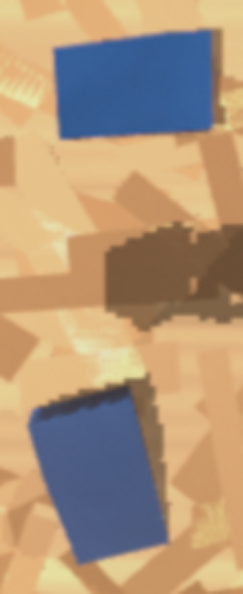

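The crop shows A (bottom, about 70×40 mm) with its dark back face towards the robot; B (top) is only about 53×30 mm. So A is the chock, yawed about 15.5°, grip point near (0.5356, -0.301). I'll align above it next.

Request:
drive_tool:
  deltas:
    - {"gripper": 0,"offset": [-0.0145,-0.0055,0.03],"angular": [0,0,-0.16]}
    - {"gripper": 0,"offset": [-0.0145,-0.0055,0.07],"angular": [0,0,-0.327]}
    - {"gripper": 0,"offset": [-0.0145,-0.0055,0.105],"angular": [0,0,-0.327]}
    - {"gripper": 0,"offset": [-0.0145,-0.0055,0.115],"angular": [0,0,-0.327]}
    - {"gripper": 0,"offset": [-0.0145,-0.0055,0.115],"angular": [0,0,-0.327]}

```text
t: 27.4
eef_pos: [0.5349, -0.3005, 0.151]
tool_rot: [-0.001, -0.135, 0.991, 0.001]
contact_force: [-0.4, 0.7, 0.1]
gripper_width: 0.999
grasp_force: 0.0
```

Run:
```python
from h import *
optics.read_camera('top'); optics.read_camera('top')
p,r,o=rot(); M=r.as_matrix(); print(p.round(4),M.round(4).tolist(),o['q'].round(2))
t=np.array([.5356,-.301,.077]); print('tool delta',(M.T@(t-p)).round(4),'yaw of tool y',np.degrees(np.arctan2(-M[0,1],M[1,1])))
im=optics.read_camera('wrist'); m=optics.camera_model('wrist'); cv2.imwrite('pics/w5.png',im)
hs=cv2.cvtColor(im,cv2.COLOR_BGR2HSV); k=cv2.inRange(hs,(100,85,15),(125,255,255)); q=max(cv2.findContours(k,0,2)[0],key=cv2.contourArea)
a=cv2.approxPolyDP(q,2.5,True).reshape(-1,2).astype(float); print(cv2.contourArea(q),a.tolist()); print(onplane(m,a,.001)[:,:2].round(4).tolist(),onplane(m,a,.026)[:,:2].round(4).tolist())
```

```text
[ 0.5362 -0.3019  0.1537] [[-0.9637, -0.2669, 0.0018], [-0.2669, 0.9637, -0.0008], [-0.0015, -0.0013, -1.0]] [ 0.19  0.57  0.3   1.84 -0.23  0.76  2.45]
tool delta [0.0005 0.0011 0.0767] yaw of tool y 15.480190309971778
4473.5 [[297.0, 0.0], [290.0, 38.0], [367.0, 55.0], [379.0, 53.0], [394.0, 0.0]]
[[0.406, -0.3142], [0.4278, -0.3121], [0.4241, -0.2607], [0.4209, -0.2536], [0.3897, -0.2561]] [[0.4122, -0.3153], [0.4316, -0.3133], [0.4283, -0.2677], [0.4254, -0.2614], [0.3977, -0.2635]]
```

Run:
```python
from h import *
p,r,o=rot(); M=r.as_matrix(); m=optics.camera_model('wrist'); im=cv2.imread('pics/w5.png')
uv=proj(m,[[.5356,-.301,.026],[.592,-.286,.001]]); print(uv.round(0).tolist())
k=cv2.inRange(cv2.cvtColor(im,cv2.COLOR_BGR2HSV),(100,60,10),(128,255,255))
for q in cv2.findContours(k,0,2)[0]:
    if cv2.contourArea(q)>400:
        a=cv2.approxPolyDP(q,3,True).reshape(-1,2).astype(float); c=a.mean(0)
        for z in (.001,.026): print(a.tolist() if z<.01 else '',z,((onplane(m,a,z)-p)@M)[:,:2].round(4).tolist())
```

```text
[[262.0, 208.0], [260.0, 265.0]]
[[286.0, 187.0], [240.0, 193.0], [240.0, 212.0], [232.0, 216.0], [236.0, 266.0], [284.0, 265.0], [289.0, 226.0]] 0.001 [[0.0074, 0.0197], [0.0027, -0.0142], [-0.0124, -0.0145], [-0.0157, -0.0206], [-0.0589, -0.0186], [-0.058, 0.0198], [-0.0239, 0.0228]]
 0.026 [[0.0152, 0.0174], [0.011, -0.0127], [-0.0024, -0.013], [-0.0053, -0.0184], [-0.0437, -0.0166], [-0.0429, 0.0176], [-0.0127, 0.0202]]
[[297.0, 0.0], [290.0, 38.0], [366.0, 55.0], [379.0, 53.0], [394.0, 0.0]] 0.001 [[0.1293, 0.0234], [0.1076, 0.0197], [0.0976, 0.0695], [0.0988, 0.0779], [0.1294, 0.0838]]
 0.026 [[0.1235, 0.0208], [0.1043, 0.0174], [0.0953, 0.0617], [0.0964, 0.0691], [0.1236, 0.0744]]
```

Request:
drive_tool:
  deltas:
    - {"gripper": 0,"offset": [0,0.0005,0.03],"angular": [0,0,0]}
    - {"gripper": 0,"offset": [0,0.0005,0.055],"angular": [0,0,0]}
    - {"gripper": 0,"offset": [0,0.0005,0.07],"angular": [0,0,0]}
    - {"gripper": 0,"offset": [0,0.0005,0.0765],"angular": [0,0,0]}
    - {"gripper": 0,"offset": [0,0.0005,0.0765],"angular": [0,0,0]}

```text
t: 28.05
eef_pos: [0.5353, -0.3015, 0.076]
tool_rot: [0.0, -0.134, 0.991, -0.0]
contact_force: [-0.5, -0.3, -0.7]
gripper_width: 1.0
grasp_force: 0.0
```

Request:
drive_tool:
  deltas:
    - {"gripper": 255,"offset": [0,0,0],"angular": [0,0,0]}
    - {"gripper": 255,"offset": [0,0,0],"angular": [0,0,0]}
    - {"gripper": 255,"offset": [0,0,0],"angular": [0,0,0]}
    - {"gripper": 255,"offset": [0,0,0],"angular": [0,0,0]}
    - {"gripper": 255,"offset": [0,0,0],"angular": [0,0,0]}
  grip_force: 25

```text
t: 28.55
eef_pos: [0.5356, -0.3016, 0.0767]
tool_rot: [0.001, -0.134, 0.991, -0.0]
contact_force: [-0.6, 0.2, 5.1]
gripper_width: 0.461
grasp_force: 26.1
```

Request:
drive_tool:
  deltas:
    - {"gripper": 255,"offset": [0,0,0],"angular": [0,0,0]}
    - {"gripper": 255,"offset": [0,0,0],"angular": [0,0,0]}
    - {"gripper": 255,"offset": [0,0,0],"angular": [0,0,0]}
    - {"gripper": 255,"offset": [0,0,0],"angular": [0,0,0]}

```text
t: 28.95
eef_pos: [0.5356, -0.3016, 0.0766]
tool_rot: [0.001, -0.134, 0.991, -0.0]
contact_force: [-0.7, -0.7, 6.6]
gripper_width: 0.46
grasp_force: 26.1
```

Request:
drive_tool:
  deltas:
    - {"gripper": 255,"offset": [0,0,-0.02],"angular": [0,0,0]}
    - {"gripper": 255,"offset": [0,0,-0.06],"angular": [0,0,0]}
    - {"gripper": 255,"offset": [-0.003,0.015,-0.1],"angular": [0,0,0]}
    - {"gripper": 255,"offset": [-0.012,0.062,-0.1],"angular": [0,0,0.1]}
    - {"gripper": 255,"offset": [-0.02,0.106,-0.1],"angular": [0,0,0.2]}

```text
t: 29.45
eef_pos: [0.5265, -0.1935, 0.1773]
tool_rot: [0.002, -0.054, 0.999, -0.0]
contact_force: [1.4, 0.6, -0.8]
gripper_width: 0.462
grasp_force: 25.6
```

Run:
```python
from h import *
p,r,o=rot(); M=r.as_matrix(); print(p.round(4),o['gripper_width'],o['grasp_force'],o['contact_force'].round(1))
t=np.array([.512,-.0185,.1765]); print('tool delta',(M.T@(t-p)).round(4),'yaw',np.degrees(np.arctan2(-M[0,1],M[1,1])),'need rz',(np.degrees(np.arctan2(-M[0,1],M[1,1]))-.77)/45)
```

```text
[ 0.5265 -0.1935  0.1773] 0.4616392157907158 25.552892982959747 [ 1.4  0.6 -0.8]
tool delta [-0.0043  0.1755  0.0006] yaw 6.147042494223907 need rz 0.11948983320497572
```

Request:
drive_tool:
  deltas:
    - {"gripper": 255,"offset": [-0.001,0.045,0],"angular": [0,0,0.05]}
    - {"gripper": 255,"offset": [-0.002,0.09,0],"angular": [0,0,0.1]}
    - {"gripper": 255,"offset": [-0.003,0.135,0],"angular": [0,0,0.125]}
    - {"gripper": 255,"offset": [-0.0045,0.1755,0],"angular": [0,0,0.125]}
    - {"gripper": 255,"offset": [-0.0045,0.1755,0],"angular": [0,0,0.125]}

```text
t: 29.95
eef_pos: [0.5104, -0.0121, 0.1754]
tool_rot: [-0.001, -0.012, 1.0, 0.002]
contact_force: [0.1, 0.8, -0.1]
gripper_width: 0.465
grasp_force: 25.6
```

Request:
drive_tool:
  deltas:
    - {"gripper": 255,"offset": [0,0,0.04],"angular": [0,0,0]}
    - {"gripper": 255,"offset": [0,0,0.07],"angular": [0,0,0]}
    - {"gripper": 255,"offset": [0,0,0.085],"angular": [0,0,0]}
    - {"gripper": 255,"offset": [0,0,0.09],"angular": [0,0,0]}
    - {"gripper": 255,"offset": [0,0,0.09],"angular": [0,0,0]}

```text
t: 30.45
eef_pos: [0.5106, -0.0196, 0.0854]
tool_rot: [-0.001, -0.007, 1.0, -0.0]
contact_force: [-0.8, 0.5, -1.2]
gripper_width: 0.461
grasp_force: 25.5
```

Run:
```python
from h import *
im=optics.read_camera('wrist'); cv2.imwrite('pics/w6.png',im); t=optics.read_camera('top'); cv2.imwrite('pics/t6.png',t)
p,r,o=rot(); M=r.as_matrix(); print(p.round(4),M.round(4).tolist(),o['contact_force'].round(1),o['t'])
mt=optics.camera_model('top'); a=wtube(t,mt,.0415,.6185,np.r_[np.arange(-.088,-.06,.004),np.arange(.03,.05,.004)]); print(a.round(4).tolist())
m=optics.camera_model('wrist'); print('chock nose in wrist',proj(m,[p+r.apply([-.058,0,.066])]).round(0),'tube pts',proj(m,[[.619,y,.079] for y in (-.09,-.018,.05)]).round(0).tolist())
```

```text
[ 0.5114 -0.0193  0.0865] [[-0.9999, -0.014, 0.0013], [-0.014, 0.9999, -0.0], [-0.0013, -0.0, -1.0]] [ 0.1  1.  -0.8] 30.55
[[-0.088, 0.6063, 0.0512], [-0.084, 0.6281, 0.0311], [-0.08, 0.6075, 0.0527], [-0.076, 0.6343, 0.0244], [-0.072, 0.6288, 0.0291], [-0.068, 0.6284, 0.0295], [-0.064, 0.6326, 0.0253], [0.03, 0.6047, 0.0237], [0.034, 0.6172, 0.0395], [0.038, 0.6309, 0.0258], [0.042, 0.6211, 0.036], [0.046, 0.6202, 0.036], [0.05, 0.6202, 0.0361]]
chock nose in wrist [[259. 350.]] tube pts [[88.0, 550.0], [259.0, 552.0], [421.0, 552.0]]
```

Request:
drive_tool:
  deltas:
    - {"gripper": 255,"offset": [0,0,0.003],"angular": [0,0,0]}
    - {"gripper": 255,"offset": [0,0,0.005],"angular": [0,0,0]}
    - {"gripper": 255,"offset": [0,0,0.0057],"angular": [0,0,0]}
    - {"gripper": 255,"offset": [0,0,0.0057],"angular": [0,0,0]}
    - {"gripper": 255,"offset": [0,0,0.0057],"angular": [0,0,0]}

```text
t: 31.05
eef_pos: [0.5111, -0.0189, 0.0806]
tool_rot: [0.0, -0.007, 1.0, 0.0]
contact_force: [-1.4, 0.6, 5.3]
gripper_width: 0.462
grasp_force: 26.3
```

```bash
cat > track.py <<'E'
from h import *
p,r,o=rot(); im=optics.read_camera('scene'); m=optics.camera_model('scene'); cv2.imwrite('pics/s_last.png',im)
u,v=proj(m,[[.619,-.093,.0415]])[0].round().astype(int); h=cv2.cvtColor(im[v-30:v+30,u-30:u+30],cv2.COLOR_BGR2HSV).astype(float)
w=np.where((h[...,0]<18)&(h[...,1]>150),1.,0); k=cv2.connectedComponentsWithStats(w.astype(np.uint8)); i=1+k[2][1:,4].argmax()
M=cv2.moments(np.float32(k[1]==i)); c=np.array([M['m10'],M['m01']])/M['m00']+[u-30,v-30]
d=(proj(m,[[.629,-.093,.0415]])-proj(m,[[.619,-.093,.0415]]))[0]/10; print('cap',c.round(2),'area',M['m00'],'px per mm',d.round(3),'along mm',round(float(c@d/(d@d)),2)); print(p.round(4),o['contact_force'].round(1),o['t'])
E
python3 track.py
```

```text
cap [264.76 228.87] area 414.0 px per mm [0.316 0.196] along mm 930.34
[ 0.5111 -0.0189  0.0806] [-1.4  0.6  5.3] 31.05
```

Request:
drive_tool:
  deltas:
    - {"gripper": 255,"offset": [0,0,-0.0004],"angular": [0,0,0]}
    - {"gripper": 255,"offset": [-0.004,0,-0.0004],"angular": [0,0,0]}
    - {"gripper": 255,"offset": [-0.009,0,-0.0004],"angular": [0,0,0]}
    - {"gripper": 255,"offset": [-0.014,0,-0.0004],"angular": [0,0,0]}
    - {"gripper": 255,"offset": [-0.019,0,-0.0004],"angular": [0,0,0]}

```text
t: 31.6
eef_pos: [0.5292, -0.0188, 0.0806]
tool_rot: [-0.001, -0.007, 1.0, 0.0]
contact_force: [-3.2, -0.5, 7.2]
gripper_width: 0.461
grasp_force: 26.5
```

Request:
drive_tool:
  deltas:
    - {"gripper": 255,"offset": [-0.004,0,0],"angular": [0,0,0]}
    - {"gripper": 255,"offset": [-0.007,0,0],"angular": [0,0,0]}
    - {"gripper": 255,"offset": [-0.009,0,0],"angular": [0,0,0]}
    - {"gripper": 255,"offset": [-0.01,0,0],"angular": [0,0,0]}
    - {"gripper": 255,"offset": [-0.01,0,0],"angular": [0,0,0]}

```text
t: 32.1
eef_pos: [0.5394, -0.0187, 0.0806]
tool_rot: [-0.001, -0.007, 1.0, 0.0]
contact_force: [-3.0, -0.5, 5.9]
gripper_width: 0.465
grasp_force: 26.3
```

```bash
python3 track.py
```

```text
cap [264.74 228.87] area 420.0 px per mm [0.316 0.196] along mm 930.28
[ 0.5394 -0.0187  0.0806] [-3.  -0.5  5.9] 32.1
```

Request:
drive_tool:
  deltas:
    - {"gripper": 255,"offset": [0,0,-0.0005],"angular": [0,0,0]}
    - {"gripper": 255,"offset": [-0.001,0,-0.0005],"angular": [0,0,0]}
    - {"gripper": 255,"offset": [-0.002,0,-0.0005],"angular": [0,0,0]}
    - {"gripper": 255,"offset": [-0.003,0,-0.0005],"angular": [0,0,0]}
    - {"gripper": 255,"offset": [-0.004,0,-0.0005],"angular": [0,0,0]}

```text
t: 32.65
eef_pos: [0.544, -0.0184, 0.0809]
tool_rot: [0.0, -0.007, 1.0, -0.0]
contact_force: [0.4, 0.5, -0.6]
gripper_width: 0.464
grasp_force: 25.6
```

```bash
python3 track.py
```

```text
cap [264.71 228.85] area 419.0 px per mm [0.316 0.196] along mm 930.19
[ 0.544  -0.0184  0.0809] [ 0.4  0.5 -0.6] 32.65
```

Request:
drive_tool:
  deltas:
    - {"gripper": 255,"offset": [-0.0004,0,0],"angular": [0,0,0]}
    - {"gripper": 255,"offset": [-0.0008,0,0],"angular": [0,0,0]}
    - {"gripper": 255,"offset": [-0.0012,0,0],"angular": [0,0,0]}
    - {"gripper": 255,"offset": [-0.0016,0,0],"angular": [0,0,0]}
    - {"gripper": 255,"offset": [-0.002,0,0],"angular": [0,0,0]}

```text
t: 33.2
eef_pos: [0.5459, -0.0184, 0.081]
tool_rot: [-0.0, -0.007, 1.0, 0.0]
contact_force: [0.9, 0.5, -0.7]
gripper_width: 0.465
grasp_force: 25.6
```

```bash
python3 track.py
```

```text
cap [264.72 228.83] area 418.0 px per mm [0.316 0.196] along mm 930.18
[ 0.5459 -0.0184  0.081 ] [ 0.9  0.5 -0.7] 33.2
```

Request:
drive_tool:
  deltas:
    - {"gripper": 255,"offset": [-0.0003,0,0],"angular": [0,0,0]}
    - {"gripper": 255,"offset": [-0.0006,0,0],"angular": [0,0,0]}
    - {"gripper": 255,"offset": [-0.0009,0,0],"angular": [0,0,0]}
    - {"gripper": 255,"offset": [-0.0012,0,0],"angular": [0,0,0]}
    - {"gripper": 255,"offset": [-0.0015,0,0],"angular": [0,0,0]}

```text
t: 33.75
eef_pos: [0.5473, -0.0184, 0.081]
tool_rot: [-0.0, -0.007, 1.0, 0.0]
contact_force: [-0.3, 0.0, -1.2]
gripper_width: 0.466
grasp_force: 25.6
```

```bash
python3 track.py
```

```text
cap [264.76 228.88] area 418.0 px per mm [0.316 0.196] along mm 930.33
[ 0.5473 -0.0184  0.081 ] [-0.3  0.  -1.2] 33.75
```

Request:
drive_tool:
  deltas:
    - {"gripper": 255,"offset": [-0.0003,0,0],"angular": [0,0,0]}
    - {"gripper": 255,"offset": [-0.0006,0,0],"angular": [0,0,0]}
    - {"gripper": 255,"offset": [-0.0009,0,0],"angular": [0,0,0]}
    - {"gripper": 255,"offset": [-0.0012,0,0],"angular": [0,0,0]}
    - {"gripper": 255,"offset": [-0.0012,0,0],"angular": [0,0,0]}

```text
t: 34.3
eef_pos: [0.5486, -0.0184, 0.0809]
tool_rot: [-0.0, -0.007, 1.0, 0.0]
contact_force: [-0.3, 0.4, -1.2]
gripper_width: 0.465
grasp_force: 25.6
```

```bash
python3 track.py
```

```text
cap [264.7  228.86] area 420.0 px per mm [0.316 0.196] along mm 930.17
[ 0.5486 -0.0184  0.0809] [-0.3  0.4 -1.2] 34.3
```

Request:
drive_tool:
  deltas:
    - {"gripper": 255,"offset": [-0.0003,0,0],"angular": [0,0,0]}
    - {"gripper": 255,"offset": [-0.0006,0,0],"angular": [0,0,0]}
    - {"gripper": 255,"offset": [-0.0009,0,0],"angular": [0,0,0]}
    - {"gripper": 255,"offset": [-0.0012,0,0],"angular": [0,0,0]}
    - {"gripper": 255,"offset": [-0.0012,0,0],"angular": [0,0,0]}

```text
t: 34.85
eef_pos: [0.5498, -0.0184, 0.081]
tool_rot: [0.0, -0.007, 1.0, 0.0]
contact_force: [0.2, -0.6, -1.1]
gripper_width: 0.462
grasp_force: 25.6
```

```bash
python3 track.py
```

```text
cap [265.12 229.13] area 423.0 px per mm [0.316 0.196] along mm 931.53
[ 0.5498 -0.0184  0.081 ] [ 0.2 -0.6 -1.1] 34.85
```

Request:
drive_tool:
  deltas:
    - {"gripper": 255,"offset": [-0.0004,0,0.0003],"angular": [0,0,0]}
    - {"gripper": 255,"offset": [-0.0008,0,0.0003],"angular": [0,0,0]}
    - {"gripper": 255,"offset": [-0.0012,0,0.0003],"angular": [0,0,0]}
    - {"gripper": 255,"offset": [-0.0012,0,0.0003],"angular": [0,0,0]}

```text
t: 35.3
eef_pos: [0.551, -0.0184, 0.0807]
tool_rot: [0.0, -0.007, 1.0, 0.0]
contact_force: [-0.6, -0.3, -0.3]
gripper_width: 0.462
grasp_force: 25.7
```

```bash
python3 track.py
```

```text
cap [265.39 229.3 ] area 424.0 px per mm [0.316 0.196] along mm 932.39
[ 0.551  -0.0184  0.0807] [-0.6 -0.3 -0.3] 35.3
```

Request:
drive_tool:
  deltas:
    - {"gripper": 100,"offset": [0,0,0],"angular": [0,0,0]}
    - {"gripper": 80,"offset": [0,0,0],"angular": [0,0,0]}
    - {"gripper": 40,"offset": [0,0,0],"angular": [0,0,0]}
    - {"gripper": 0,"offset": [0,0,0],"angular": [0,0,0]}
    - {"gripper": 0,"offset": [0,0,0],"angular": [0,0,0]}

```text
t: 35.85
eef_pos: [0.551, -0.0183, 0.0807]
tool_rot: [0.0, -0.007, 1.0, 0.0]
contact_force: [-0.2, 0.4, 0.6]
gripper_width: 0.998
grasp_force: 0.0
```

```bash
python3 track.py
```

```text
cap [265.39 229.29] area 423.0 px per mm [0.316 0.196] along mm 932.36
[ 0.551  -0.0183  0.0807] [-0.2  0.4  0.6] 35.85
```

Request:
drive_tool:
  deltas:
    - {"gripper": 0,"offset": [0,0,-0.005],"angular": [0,0,0]}
    - {"gripper": 0,"offset": [0,0,-0.02],"angular": [0,0,0]}
    - {"gripper": 0,"offset": [0,0,-0.06],"angular": [0,0,0]}
    - {"gripper": 0,"offset": [0.015,0,-0.11],"angular": [0,0,0]}
    - {"gripper": 0,"offset": [0.03,0,-0.16],"angular": [0,0,0]}

```text
t: 36.4
eef_pos: [0.5218, -0.019, 0.2389]
tool_rot: [0.0, -0.007, 1.0, -0.0]
contact_force: [1.4, -0.2, 0.8]
gripper_width: 0.997
grasp_force: 0.0
```

Request:
drive_tool:
  deltas:
    - {"gripper": 0,"offset": [0.01,0,-0.03],"angular": [0,0,0]}
    - {"gripper": 0,"offset": [0.01,0,-0.03],"angular": [0,0,0]}
    - {"gripper": 0,"offset": [0.01,0,-0.03],"angular": [0,0,0]}
    - {"gripper": 0,"offset": [0.01,0,-0.03],"angular": [0,0,0]}

```text
t: 36.8
eef_pos: [0.5118, -0.0188, 0.266]
tool_rot: [-0.0, -0.007, 1.0, -0.0]
contact_force: [0.7, 0.2, -0.6]
gripper_width: 0.999
grasp_force: 0.0
```

```bash
python3 track.py; python3 meas.py .6215
python3 - <<'E'
from h import *
m=optics.camera_model('wrist'); im=cv2.imread('pics/w_last.png'); g=cv2.cvtColor(im,cv2.COLOR_BGR2GRAY); L=[]
for y in (-.165,-.16,-.155,-.15,-.145,-.14,-.135,-.13,.075,.08,.085):
    u,v=proj(m,[[.617,y,.004]])[0].round().astype(int); w=g[v-9:v+10,u].astype(float); w-=np.median(w); w[w<40]=0
    if w.sum(): L.append((u,v-9+(w*np.arange(19)).sum()/w.sum()))
P=onplane(m,L,.004); print('line',P[:,:2].round(4).tolist())
k=cv2.inRange(cv2.cvtColor(im,cv2.COLOR_BGR2HSV),(100,60,10),(128,255,255))
for q in cv2.findContours(k,0,2)[0]:
    if cv2.contourArea(q)>400:
        a=cv2.approxPolyDP(q,3,True).reshape(-1,2).astype(float); print(a.tolist(),onplane(m,a,.005)[:,:2].round(4).tolist())
E
```

```text
cap [265.38 229.31] area 425.0 px per mm [0.316 0.196] along mm 932.37
[ 0.5118 -0.0188  0.266 ] [ 0.7  0.2 -0.6] 36.8
[ 0.5118 -0.0189  0.2655] [ 2.3000e-02 -3.1396e+00  6.0000e-04]
x [0.6247 0.6244 0.6242 0.6241 0.6186 0.6185 0.6176 0.6177 0.6233 0.6231
 0.623 ] R [0.0377 0.0377 0.0378 0.0376 0.0418 0.0419 0.0424 0.0423 0.0377 0.0377
 0.0378]
tube slope -0.0163 x(-.02)=0.6238
line [[0.6231, -0.1661], [0.6231, -0.1602], [0.6219, -0.1554], [0.6076, -0.1296], [0.6208, 0.0753], [0.6203, 0.08], [0.6202, 0.0859]]
[[240.0, 190.0], [240.0, 238.0], [277.0, 238.0], [276.0, 191.0]] [[0.5411, -0.0391], [0.5988, -0.0393], [0.5982, 0.0031], [0.5416, 0.0002]]
[[0.0, 41.0], [0.0, 74.0], [15.0, 73.0], [9.0, 42.0]] [[0.3944, -0.2689], [0.4243, -0.2756], [0.4233, -0.2604], [0.3952, -0.2603]]
```

View pics/w_last.png

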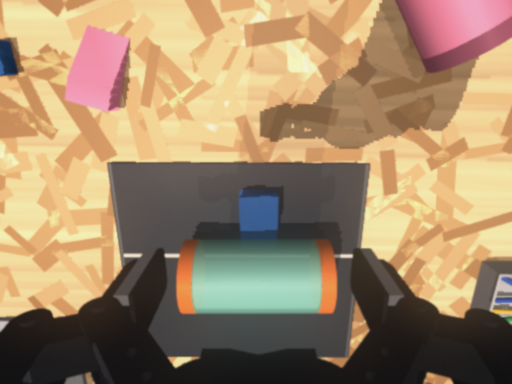

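The last picture shows the chock at (258,212), square on the mat with its nose under the tube. The tube lies along the line at rows 239–313, about 2 mm past it, and is at rest, with the gripper well clear. I'll hand in.

```bash
python3 -c "
from station import bot
print(bot.hand_in())"
```

```text
the job is handed in; nothing more can be done
None
```

The job is handed in, but the judge returned no verdict: the tube was rolled onto the white line (about 2 mm past it by my last wrist picture, still), with the blue chock squarely touching its middle and the gripper clear.

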